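Hang the bearing-driver discs back on their hook

TASK

Put the three bearing-driver discs back on the brass hook of the sloping blue tool rack, flat face against the rack and spigot outwards: the large green one first, then the medium yellow one, then the small red one, each nested fully home on the spigot of the one before. Press each disc firmly but gently home before you let go of it: never push with more than 40 N, but feel for the bent end of the hook, which may point any way. Leave the paint tin, the screwdriver and the spanner where they are.

Things in the scene. Friction and masses are not known exactly. Their poses are not given: they have to be found in the camera images.
- rack: Tool rack of folded blue sheet, fixed to the bench, 125 deep x 250 wide x 130 mm high. Origin on the bench under the middle of the hook's plate; x points away from the low front edge, z up. Its face slopes at 35 degrees to the bench, rising towards +x; spanner sockets 26 mm tall stand along both margins, 103 mm either side of the middle.
- hook_socket: Round dark steel plate, 48 mm diameter, on the middle of the rack's sloping face, 4 mm proud of it; the one brass hook grows from it. Origin: centre of its front surface, 78 mm above the bench. z points straight out of the face along the hook's straight shank, 35 degrees from vertical, leaning to the rack's -x; x points up the slope; y is the rack's y.
- bend (a point): Point on the hook's shank, 27 mm out from the socket plate (axes as the plate's), where the 8 mm round bar bends. From here its centreline goes to 1.7 mm off the z axis at 34.8 mm from the plate, then to 10.1 mm off at 53 mm (round end at 57). The hook turns stiffly about z (0.16 N m); its end points to +x or up to 72 deg either side; which way is not reported: feel or look.
- disc_large: Green disc, 66 mm diameter, 9 mm thick, 15 mm through bore, lying on the bench. Origin: centre of its flat underside; z out of its top. On top a round spigot, 40 mm diameter (38 at its top), 3 mm high. No recess below. About 0.09 kg. It belongs with its underside flat on the socket plate.
- disc_medium: Yellow disc, 58 mm diameter, 9 mm thick, 15 mm bore. Origin: centre of its underside; z out of its top. Spigot on top 32 mm diameter (30 at its top), 3 mm high; recess in the underside 42 mm diameter, 4 mm deep, which takes the large disc's spigot. Nested, its origin is 9 mm along z from the large disc's. About 0.06 kg.
- disc_small: Red disc, 50 mm diameter, 9 mm thick, 15 mm bore. Origin: centre of its underside; z out of its top. Spigot on top 24 mm diameter, 3 mm high; recess in the underside 34 mm diameter, 4 mm deep, which takes the medium disc's spigot. Nested, its origin is 9 mm along z from the medium disc's. About 0.045 kg.
- paint_tin: Teal paint tin, 84 mm diameter, 105 mm high, standing on the bench, a bystander. Origin: centre of its underside.
- screwdriver: Screwdriver with red handle lying on the bench, a bystander, 200 mm long, 26 mm high. Origin on the bench under its middle; x along it, handle to -x.
- spanner: Steel spanner lying flat on the bench, a bystander, 180 mm long, 8 mm high. Origin on the bench under its middle; x along it.
Things that resemble listed ones, but are neither listed nor needed, are in the scene too. Of the things that look like the disc_medium, take the one that is farthest to the robot's right at the start. There is more than one size of the disc_large; the job needs the larger.

How it is judged (in metres and radians):
On the way, in this order (a step that is already met when the one before it is completed fails the run):
1. the large disc is on the hook, pressed flat on the socket plate (3 N or more) by the fingers (z of disc_large in the frame of hook_socket between -0.002 and 0.002 m and x of disc_large in the frame of hook_socket between -0.006 and 0.006 m and y of disc_large in the frame of hook_socket between -0.006 and 0.006 m and angle between the z axis of disc_large and the z axis of hook_socket, either way round below 0.07 rad and contact force between disc_large and hook_socket above 3 N and contact force between the fingers and disc_large above 1 N), for 0.15 s.
2. the medium disc is nested on the large disc's spigot and pressed home (3 N or more) by the fingers (z of disc_large in the frame of hook_socket between -0.002 and 0.002 m and x of disc_large in the frame of hook_socket between -0.006 and 0.006 m and y of disc_large in the frame of hook_socket between -0.006 and 0.006 m and angle between the z axis of disc_large and the z axis of hook_socket, either way round below 0.07 rad and z of disc_medium in the frame of disc_large between 0.0072 and 0.0108 m and x of disc_medium in the frame of disc_large between -0.003 and 0.003 m and y of disc_medium in the frame of disc_large between -0.003 and 0.003 m and angle between the z axis of disc_medium and the z axis of disc_large, either way round below 0.07 rad and contact force between disc_medium and disc_large above 3 N and contact force between the fingers and disc_medium above 1 N), for 0.15 s.
3. the small disc is nested on the medium disc's spigot and pressed home (3 N or more) by the fingers (z of disc_large in the frame of hook_socket between -0.002 and 0.002 m and x of disc_large in the frame of hook_socket between -0.006 and 0.006 m and y of disc_large in the frame of hook_socket between -0.006 and 0.006 m and angle between the z axis of disc_large and the z axis of hook_socket, either way round below 0.07 rad and z of disc_medium in the frame of disc_large between 0.0072 and 0.0108 m and x of disc_medium in the frame of disc_large between -0.003 and 0.003 m and y of disc_medium in the frame of disc_large between -0.003 and 0.003 m and angle between the z axis of disc_medium and the z axis of disc_large, either way round below 0.07 rad and z of disc_small in the frame of disc_medium between 0.0072 and 0.0108 m and x of disc_small in the frame of disc_medium between -0.003 and 0.003 m and y of disc_small in the frame of disc_medium between -0.003 and 0.003 m and angle between the z axis of disc_small and the z axis of disc_medium, either way round below 0.07 rad and contact force between disc_small and disc_medium above 3 N and contact force between the fingers and disc_small above 1 N), for 0.15 s.
At the end, for the whole second after the job is handed in: All three discs hang on the hook, let go and at rest: large flat on the socket plate (within 2 mm and 4 deg, centre within 6 mm of the shank axis), medium nested on it, small on that (each 9 mm +-1.8 further out than the one before, centred within 3 mm, within 4 deg) (z of disc_large in the frame of hook_socket between -0.002 and 0.002 m and x of disc_large in the frame of hook_socket between -0.006 and 0.006 m and y of disc_large in the frame of hook_socket between -0.006 and 0.006 m and angle between the z axis of disc_large and the z axis of hook_socket, either way round below 0.07 rad and z of disc_medium in the frame of disc_large between 0.0072 and 0.0108 m and x of disc_medium in the frame of disc_large between -0.003 and 0.003 m and y of disc_medium in the frame of disc_large between -0.003 and 0.003 m and angle between the z axis of disc_medium and the z axis of disc_large, either way round below 0.07 rad and z of disc_small in the frame of disc_medium between 0.0072 and 0.0108 m and x of disc_small in the frame of disc_medium between -0.003 and 0.003 m and y of disc_small in the frame of disc_medium between -0.003 and 0.003 m and angle between the z axis of disc_small and the z axis of disc_medium, either way round below 0.07 rad and linear speed of each of disc_large, disc_medium, disc_small below 0.02 m/s); the robot touches nothing.
It fails at once if a disc is forced against the hook or its socket plate (over 40 N) (contact force between any of disc_large, disc_medium, disc_small and hook_socket above 40 N).
It fails at once if a disc is crushed against another (over 40 N) (contact force between any of disc_medium, disc_small and disc_large above 40 N or contact force between disc_small and disc_medium above 40 N).
It fails at once if the robot forces the hook (over 40 N) (contact force between any of the fingers, the arm and hook_socket above 40 N).
It fails at once if a bystander is moved by more than 20 mm (distance of any of paint_tin, screwdriver, spanner from where it was at the start of the episode above 0.02 m).
It also fails if it takes over 72 s, if anything falls off the work surface, if the arm or the gripper's body presses on something with over 40 N, if the wrist force passes 120 N, or if a joint passes its speed limit or range.

ROBOT

A 6-joint arm with a two-finger parallel gripper is mounted at the origin on the work surface. World frame = base frame: x ahead of the robot, y to its left, z up, the work surface at z = 0. Lengths are in mm, angles in rad, forces in N, time in s.
With the tool pointing down it reaches from about 350 to 975 mm from the base axis. Payload 7.1 kg.
Tool frame: the origin (TCP) lies midway between the tips of the shut fingers; the grasp point (between the pads) lies 19 mm behind it (ctrl.grip_depth is the distance from the TCP to the grasp point, in mm); z points along the fingers, y is the line along which they close (so a half turn about z gives the same grasp; the last joint's range is limited). The gripper opens to 88 mm and grips with 3 to 60 N. Pads are 20 mm wide; open, the fingers measure 115 mm over their backs; the gripper's body (75 mm by 178 mm) begins 61 mm behind the grasp point.
Start: joints at [-1.15, 0.423, 1.63, -0, 1.089, -0.019], TCP at [266.114, -565.498, 222.675] pointing down, gripper open.
Joint ranges: [-3, 3], [-0.9, 2.11], [0.09, 2.58], [-1.31, 4.45], [0.11, 2.69], [-2.54, 2.54]. Speed limits (rad/s): [2.39, 2.39, 3.01, 3.14, 3.14, 3.14].

INTERFACE

Orientations are given as a rotation vector (axis times angle).
In Python, from workcell import ctrl, cams gives the robot as it stands.
- The arm moves only by the tool move_arm, never from a script. Its argument "steps" is a list of rows, each a list of 3 entries, a list of its own where there are three numbers: the shift along the tool's x, y, z in units of 25 mm (1.0 is 25 mm), then the turn about the tool's z in units of 5 degrees (1.0 is 5 degrees), then the closure, from 0 (fully open) to 1 (shut). A call has 1 to 20 rows; each row shifts and turns the commanded pose from where the row before left it, along the tool's axes as they then stand; what a row does not reach is not made up. A row lasts 1/12 s, in which the tool goes at most 41.7 mm and 7.16 degrees, less where a joint would pass 70% of its speed; a pose out of reach is approached as far as the arm can. A call is refused whole if a number of a shift passes 1 or a number of a turn 1, either way. A call with a gripper value outside its range is refused whole. The fingers move at their own pace and stop on an object; the grip force is fixed at half the most. Time passes only in rows, so rows that do not move let the fingers close. It gives the time, the measured TCP pose, the force, the opening and the grip force at its end, in the units of the state.
- ctrl.get_obs(): the state, without advancing time (a new reading comes with each control period).
- cams.get_image(name): name is "side" or "top"; returns a dict with "image" (384x512x3 uint8, red, green, blue), "camera_matrix" (3x3 intrinsics, pixels), "k1" (the pictures are not rectified: a ray, as slopes to the right and down, at radius r is drawn at 1 + k1 r^2 times it, then the intrinsics apply), "xyz" and "rotation" of the camera in the world. Camera axes: x right, y down, z forward; pixel columns grow to the right and rows downward; lengths in mm; the calibration is good to about 2 mm. A picture is of the moment at which its call begins. There is no depth.
- ctrl.close_job(): hands the job in; it is judged then, once.
Trained networks look in the newest picture that a camera, given by its name, has taken for a name from the list of things; names that differ only in an ending like _2 or _b are one class to them, and where a whole thing is asked for, a point or a joint stands for the part that bears it (a point fixed in the world has none). Each returns a list of dicts, best first, with "p" (0 to 1); they miss things now and then, are a little off and sometimes report something else, mostly with a low value. They report only what shows in the picture. A call takes as long as a camera call. They do not tell look-alikes from the thing itself.
- cams.boxes_of(camera, thing): "rect" ([centre column, centre row, width, height] in pixels, round what is visible of it).
- cams.cut_out(camera, thing): "pixels" (384x512 bool, what is visible of it) and "rect" ([centre column, centre row, width, height] in pixels, round what is visible of it).
The state is a dict: "t": time; "qpos": joint angles; "qvel": joint speeds; "joint_torque": joint torques, N m; "ee_pos": TCP position; "orientation": TCP orientation; "ft_force": force on the tool from outside, world axes, zero at the start; "moment": the same for the moment, N m; "width": finger opening in mm; "grasp_force": force on a finger pad.
Only numpy, scipy, OpenCV 4.12 (cv2) and the standard library are available. Lean on these libraries where they do the work, as an engineer would, in place of code of your own. Each camera call takes 0.05 s, during which the arm holds its last target. There are 200 camera calls.

## Working session

There is one attempt and no reset: what is moved stays moved. The work goes in short steps, Python scripts to look and compute and a tool call to move; the robot and the scene stay as the last step left them, time stands still between calls to the robot, and variables do not carry over. Pictures are saved under pics/ and viewed, at most 10 in all, crops included, and the job is handed in when it is done.

Besides the shell and the picture viewer there is one more tool, called after "Call:" by a JSON object that holds its "api" and its "payload", one argument or row to a line. move_arm: Moves the arm, as the interface text tells. Its arguments: {"type":"object","properties":{"steps":{"type":"array"}},"required":["steps"]}

```bash
mkdir -p pics; ls
python3 - <<'E'
from workcell import ctrl,cams
import cv2,numpy as np
o=ctrl.get_obs();print({k:np.round(v,3) for k,v in o.items()},ctrl.grip_depth)
for n in("top","side"):
    r=cams.get_image(n);cv2.imwrite(f"pics/{n}0.png",cv2.resize(r["image"][:,:,::-1],(800,600),interpolation=cv2.INTER_CUBIC))
    print(n,r["camera_matrix"],r["k1"],r["xyz"],r["rotation"])
    for t in["disc_large","disc_medium","disc_small","hook_socket","bend","rack","paint_tin","screwdriver","spanner"]:
        print(t,[(np.round(d["rect"]).tolist(),round(d["p"],2)) for d in cams.boxes_of(n,t)])
E
```

```text
pics
{'t': np.float64(0.0), 'qpos': array([-1.15 ,  0.424,  1.631,  0.   ,  1.089, -0.019]), 'qvel': array([ 0.   ,  0.001, -0.002,  0.001, -0.001, -0.001]), 'joint_torque': array([-0.0000e+00, -5.4462e+01, -2.7367e+01,  6.4000e-02,  2.3000e-02,
       -0.0000e+00]), 'ee_pos': array([ 265.908, -565.018,  221.945]), 'orientation': array([-3.065, -0.685,  0.   ]), 'ft_force': array([0.621, 0.478, 0.279]), 'moment': array([-0.035,  0.008,  0.018]), 'grasp_force': np.float64(0.0), 'width': np.float64(88.102)} 18.700000000000003
top [[482.77373652   0.         260.31131991]
 [  0.         482.77373652 191.60829258]
 [  0.           0.           1.        ]] -0.06521913721204434 [ 315.32938294  -14.117488   1263.20301762] [-2.108812    2.17180276 -0.19760184]
disc_large []
disc_medium [([320.0, 206.0, 18.0, 26.0], 0.93), ([294.0, 259.0, 23.0, 22.0], 0.64), ([266.0, 137.0, 17.0, 16.0], 0.36)]
disc_small [([157.0, 236.0, 19.0, 21.0], 0.51)]
hook_socket [([266.0, 137.0, 15.0, 16.0], 0.75)]
bend [([267.0, 138.0, 17.0, 16.0], 0.76)]
rack [([270.0, 136.0, 107.0, 86.0], 0.56)]
paint_tin [([380.0,
[... 290 characters left out ...]
678.94444763 627.78726636] [-0.74376389  2.38813787 -1.33255424]
disc_large [([175.0, 253.0, 15.0, 14.0], 0.79), ([209.0, 170.0, 23.0, 21.0], 0.6), ([143.0, 280.0, 31.0, 24.0], 0.58)]
disc_medium [([324.0, 219.0, 24.0, 15.0], 0.74), ([292.0, 189.0, 21.0, 13.0], 0.7)]
disc_small [([207.0, 181.0, 106.0, 91.0], 0.69), ([208.0, 293.0, 24.0, 24.0], 0.57)]
hook_socket [([211.0, 170.0, 16.0, 28.0], 0.61)]
bend [([210.0, 169.0, 19.0, 25.0], 0.75)]
rack [([208.0, 182.0, 109.0, 91.0], 0.84)]
paint_tin [([276.0, 140.0, 29.0, 40.0], 0.64)]
screwdriver [([269.0, 225.0, 40.0, 20.0], 0.75), ([208.0, 182.0, 104.0, 92.0], 0.75), ([207.0, 296.0, 27.0, 20.0], 0.45)]
spanner [([334.0, 166.0, 38.0, 27.0], 0.54)]
```

View pics/top0.png

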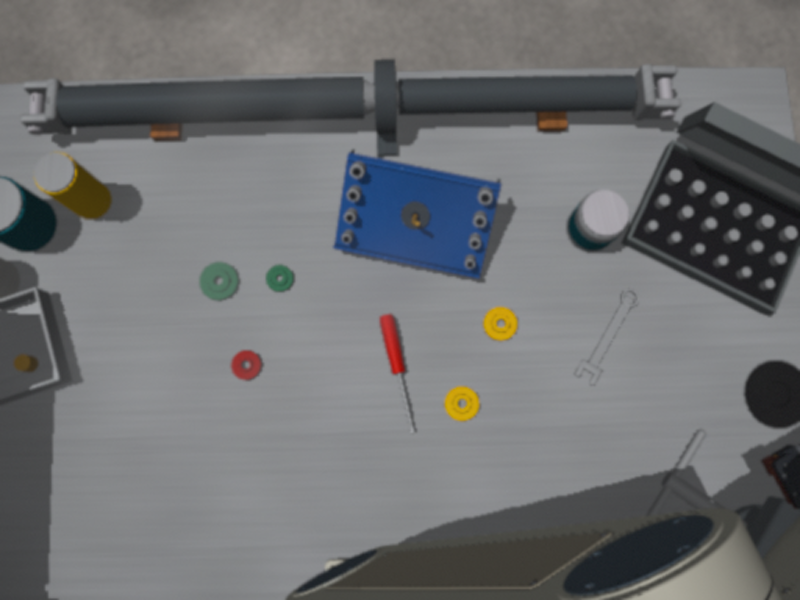

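View pics/side0.png

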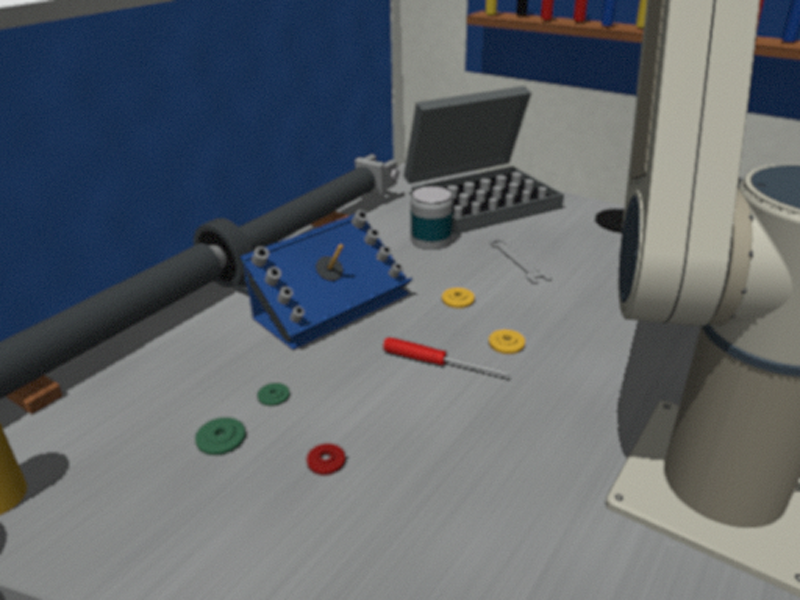

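Top view: large green (219,281), small green look-alike (280,278), red (247,365), yellows (501,323) and (462,403), hook (416,217), tin (598,220), all in 800x600 pixels. In the side view, the hook's end points upwards. Next I'll enlarge the candidates and measure them.

```bash
cat > h.py <<'E'
from workcell import ctrl,cams
import cv2,numpy as np
from scipy.spatial.transform import Rotation as R
def cal(n):
    r=cams.get_image(n);return dict(K=r["camera_matrix"],k=r["k1"],c=np.array(r["xyz"]),R=R.from_rotvec(r["rotation"]).as_matrix(),im=r["image"])
def proj(c,P):
    q=(np.atleast_2d(P)-c["c"])@c["R"];s=q[:,:2]/q[:,2:];s=s*(1+c["k"]*(s**2).sum(1,keepdims=True))
    return s@np.diag([c["K"][0,0],c["K"][1,1]])+c["K"][:2,2]
def ray(c,uv):
    d=(np.atleast_2d(uv)-c["K"][:2,2])/c["K"][0,0];s=d.copy()
    for _ in range(10): s=d/(1+c["k"]*(s**2).sum(1,keepdims=True))
    return np.c_[s,np.ones(len(s))]@c["R"].T
def onz(c,uv,z):
    v=ray(c,uv);return c["c"]+v*((z-c["c"][2])/v[:,2])[:,None]
def tri(ca,ua,cb,ub):
    a=ray(ca,ua)[0];b=ray(cb,ub)[0];s=np.linalg.lstsq(np.c_[a,-b],cb["c"]-ca["c"],rcond=None)[0]
    p=ca["c"]+a*s[0];q=cb["c"]+b*s[1];return (p+q)/2,np.linalg.norm(p-q)
def blobs(c,col,amin=40):
    hsv=cv2.cvtColor(c["im"],cv2.COLOR_RGB2HSV);lo,hi={"g":((60,90,30),(88,255,255)),"y":((20,150,80),(32,255,255)),"r":((0,150,60),(6,255,255))}[col]
    m=cv2.inRange(hsv,lo,hi)
    if col=="r": m|=cv2.inRange(hsv,(174,150,60),(180,255,255))
    cs,_=cv2.findContours(m,cv2.RETR_EXTERNAL,cv2.CHAIN_APPROX_NONE)
    return [(cv2.fitEllipse(k) if len(k)>5 else None,cv2.contourArea(k)) for k in cs if cv2.contourArea(k)>amin]
E
python3 - <<'E'
from h import *
T,S=cal("top"),cal("side")
for col in "gyr":
  for n,c in(("top",T),("side",S)):
    for e,a in blobs(c,col):
        p=onz(c,[e[0]],5)[0];print(col,n,np.round(e[0],1),np.round(e[1],1),a,np.round(p,1), "diam(top)",round(max(e[1])*(1258)/482.8,1) if n=="top" else "")
def crop(c,u,v,w,h,f): return cv2.resize(c["im"][v-h//2:v+h//2,u-w//2:u+w//2,::-1],None,fx=f,fy=f,interpolation=cv2.INTER_CUBIC)
a=np.hstack([crop(T,267,138,40,30,10),crop(S,211,170,40,30,10)])
b=np.hstack([crop(T,160,190,80,60,5),crop(T,308,232,80,60,5)])
cv2.imwrite("pics/c1.png",np.vstack([a,b]))
E
```

```text
g top [178.5 177.8] [14.8 15.2] 175.0 [572.4 178.8   5. ] diam(top) 39.7
g side [140.7 278.7] [20.2 30.4] 481.5 [565.8 284.3   5. ] diam(top) 
g side [174.7 251.9] [11.6 18.2] 163.5 [567.3 182.2   5. ] diam(top) 
y top [295.3 257.8] [20.7 21.3] 344.5 [ 352.7 -122.4    5. ] diam(top) 55.6
y top [319.9 206.7] [20.3 20.7] 329.0 [ 484.1 -193.     5. ] diam(top) 54.0
y top [ 38.3 111.9] [18.8 26.9] 45.0 [768.4 565.9   5. ] diam(top) 70.1
y side [  3.8 315.7] [ 9.5 34. ] 167.0 [706.2 501.4   5. ] diam(top) 
y side [324.1 218.3] [13.5 21.1] 222.5 [ 349.  -119.5    5. ] diam(top) 
y side [292.8 190.1] [10.8 18.9] 158.0 [ 480.4 -189.9    5. ] diam(top) 
y side [410.2   9.4] [ 3.1 20.4] 40.5 [ 1128.9 -3254.      5. ] diam(top) 
r top [156.8 232.9] [15.1 16.4] 191.5 [427.6 235.9   5. ] diam(top) 42.7
r top [250.8 220.2] [ 7.9 45.5] 250.5 [453.9 -10.    5. ] diam(top) 118.6
r side [208.2 293.4] [17.4 23. ] 312.0 [422.7 236.7   5. ] diam(top) 
r side [264.5 224.3] [ 9.  48.5] 303.5 [457.7 -16.4   5. ] diam(top) 
r side [370.8   6.6] [ 6.3 16. ] 69.0 [ 1468.  -3218.9     5. ] diam(top) 
r side [349.6   6. ] [ 6.3 14.7] 62.5 [ 1640.4 -3152.6     5. ] diam(top)
```

View pics/c1.png

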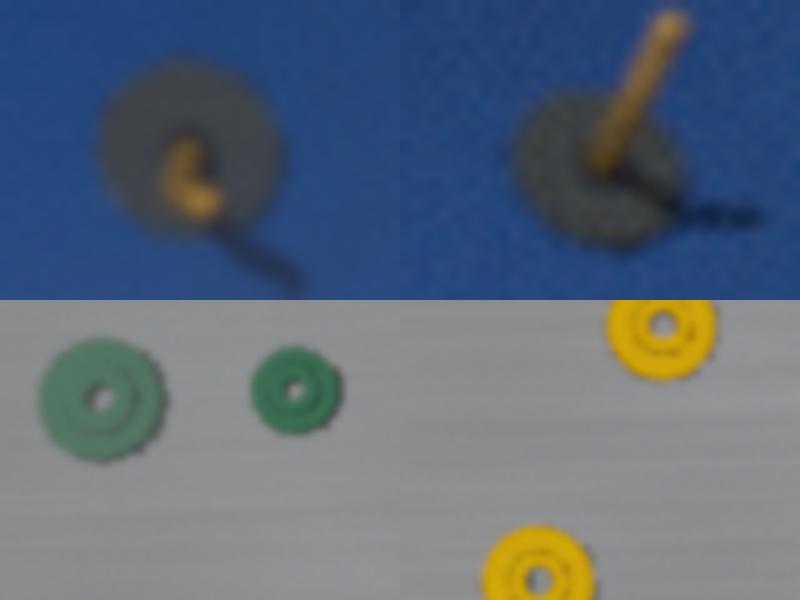

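The large green disc is at top-camera pixel (140,180), about 66 mm across. The other green, at (179,178), is only about 44 mm, so it's the look-alike. Of the yellows, (320,207) at y=-193 is farther right than (295,258) at y=-122, so (320,207) is the one meant. The hook's end leans left of "up the slope" in the crop, so I'll fit the geometry.

```bash
cat > fit.py <<'E'
from h import *
from scipy.optimize import least_squares
def mask(c,col):
    hsv=cv2.cvtColor(c["im"],cv2.COLOR_RGB2HSV)
    m={"g":cv2.inRange(hsv,(60,60,30),(90,255,255)),"y":cv2.inRange(hsv,(20,120,60),(33,255,255)),"r":cv2.inRange(hsv,(0,110,50),(8,255,255))|cv2.inRange(hsv,(172,110,50),(180,255,255))}[col]
    return m
def sil(c,p,r,h=9):
    t=np.linspace(0,2*np.pi,60);ring=np.c_[np.cos(t),np.sin(t),0*t]*r
    q=proj(c,np.r_[ring+[p[0],p[1],0],ring+[p[0],p[1],h]]).astype(np.float32)
    m=cv2.moments(cv2.convexHull(q));return np.array([m["m10"],m["m01"]])/m["m00"],m["m00"]
def disc(c,col,guess,r):
    cs,_=cv2.findContours(mask(c,col),cv2.RETR_EXTERNAL,cv2.CHAIN_APPROX_NONE)
    g=sil(c,guess,r)[0];best=None
    for k in cs:
        m=cv2.moments(cv2.convexHull(k))
        if m["m00"]>60:
            u=np.array([m["m10"],m["m01"]])/m["m00"]
            if best is None or np.hypot(*(u-g))<np.hypot(*(best[0]-g)): best=(u,m["m00"])
    s=least_squares(lambda p:sil(c,p,r)[0]-best[0],guess[:2]);return s.x,best[1]/sil(c,s.x,r)[1]
E
python3 - <<'E'
from fit import *
T,S=cal("top"),cal("side")
for nm,col,g,r in(("L","g",(568,283),33),("M","y",(484,-192),29),("S","r",(426,236),25)):
    for c in(T,S): p,a=disc(c,col,g,r);print(nm,np.round(p,1),round(a,2))
f=lambda L,s=1.5625,o=(0,0):(np.array(L,float)+.5)/s-.5+o
top=f([[191,150],[203,203]],10,(247,123));sd=f([[200,168],[272,24]],10,(191,155))
for a,b in zip(top,sd): print("tri",*[np.round(x,1) for x in tri(T,[a],S,[b])])
Ls=f([[357,171],[353,195],[349,217],[347,238]]);Rs=f([[485,197],[480,221],[474,242],[470,262]])
for a,b,z in zip(Ls,Rs,(135,115,95,80)):
    d=onz(T,[a],z)[0]-onz(T,[b],z)[0];print("row",np.round(d,1),np.degrees(np.arctan2(-d[0],d[1])))
# rack fit: x,y,yaw,phi
ax=np.radians(35)
def pts(v):
    Rz=R.from_euler("z",v[2]).as_matrix()
    B=Rz@np.array([[np.cos(ax),0,-np.sin(ax)],[0,1,0],[np.sin(ax),0,np.cos(ax)]])
    o=np.array([v[0],v[1],78]);e=np.array([10.1*np.cos(v[3]),10.1*np.sin(v[3]),53])
    return o,B,o+B@e
def res(v,cs):
    o,B,e=pts(v);out=[]
    for c,u in cs: out+=[proj(c,[o])[0]-u[0],proj(c,[e])[0]-u[1]]
    return np.concatenate(out)
for cs in([(T,top)],[(S,sd)],[(T,top),(S,sd)]):
    s=least_squares(res,[680,-25,-.15,0.]);print(np.round(s.x,3),np.degrees(s.x[2:]),np.round(s.fun,1)) if 0 else None
    s=least_squares(lambda w:res(w,cs),[680,-25,-.15,0.]);print(np.round(s.x,2),np.degrees(s.x[2:]).round(1),np.round(s.fun,1))
E
```

```text
L [570.8 282. ] 0.78
L [567.1 283.5] 0.81
M [ 484.6 -192.4] 0.91
M [ 481.8 -191.2] 0.78
S [426.7 235.2] 0.8
S [423.5 235.7] 0.79
tri [656.2 -54.3  73.3] 1.8
tri [628.3 -55.1 123.9] 1.6
row [ 47.6 198.5   0. ] -13.475318275746186
row [ 47.9 199.2   0. ] -13.52160104256381
row [ 46.6 198.4   0. ] -13.213938566391764
row [ 45.1 196.8   0. ] -12.901308410884077Traceback (most recent call last):
  File "<stdin>", line 23, in <module>
    return func(*args, **kwargs)
    vector_fun = VectorFunction(
        fun_wrapped,
    ...<6 lines>...
        workers=workers
    )
    self._update_fun()
    ~~~~~~~~~~~~~~~~^^
    self.f = self.fun_wrapped(xp_copy(self.x))
             ~~~~~~~~~~~~~~~~^^^^^^^^^^^^^^^^^
    return np.atleast_1d(self.fun(x))
                         ~~~~~~~~^^^
    return self.f(x, *self.args, **self.kwargs)
           ~~~~~~^^^^^^^^^^^^^^^^^^^^^^^^^^^^^^
TypeError: res() missing 1 required positional argument: 'cs'
```

```bash
cat > rack.py <<'E'
from fit import *
ax=np.radians(35);yaw=np.radians(-13.3)
f=lambda L,s=1.5625,o=(0,0):(np.array(L,float)+.5)/s-.5+o
B=R.from_euler("z",yaw).as_matrix()@np.array([[np.cos(ax),0,-np.sin(ax)],[0,1,0],[np.sin(ax),0,np.cos(ax)]])
def hook(v,phi):
    return np.array([v[0],v[1],78])+np.array([[0,0,0],[0,0,27],[1.7*np.cos(phi),1.7*np.sin(phi),34.8],[10.1*np.cos(phi),10.1*np.sin(phi),53]])@B.T
E
python3 - <<'E'
from rack import *
T,S=cal("top"),cal("side")
top=f([[191,150],[203,203]],10,(247,123));sd=f([[200,168],[272,24]],10,(191,155))
def res(v,cs): return np.concatenate([proj(c,hook(v,v[2])[[0,3]]).ravel()-u.ravel() for c,u in cs])
for cs in([(T,top)],[(S,sd)],[(T,top),(S,sd)]):
  for p0 in(-.8,.8):
    s=least_squares(lambda w:res(w,cs),[660,-52,p0]);print(np.round(s.x,2),np.degrees(s.x[2]).round(1),np.round(s.fun,1))
E
```

```text
[655.31 -53.17  -0.9 ] -51.7 [-0.2  0.1  0.2 -0.1]
[655.31 -53.17  -0.9 ] -51.7 [-0.2  0.1  0.2 -0.1]
[650.44 -50.    -0.82] -46.9 [ 0.1 -0.3 -0.1  0.4]
[650.44 -50.    -0.82] -46.9 [ 0.1 -0.3 -0.1  0.4]
[654.34 -52.83  -0.92] -52.7 [-0.3  0.5  0.1  0.3 -0.3 -1.2 -0.3 -0.3]
[654.34 -52.83  -0.92] -52.7 [-0.3  0.5  0.1  0.3 -0.3 -1.2 -0.3 -0.3]
```

```bash
cat >> rack.py <<'E'
O=np.array([653,-51.7,0]);Rz=R.from_euler("z",yaw).as_matrix()
W=lambda x,y,z:O+Rz@np.array([x,y,z])          # rack horizontal frame -> world
def go(*targets,turn=None):
    o=ctrl.get_obs();p=np.array(o["ee_pos"]);M=R.from_rotvec(o["orientation"]).as_matrix()
    hd=np.degrees(np.arctan2(M[1,0],M[0,0]));print("t",round(float(o["t"]),2),"tcp",p.round(1),"rack",(Rz.T@(p-O)).round(1),"heading",round(hd,1),"tilt",np.degrees(np.arccos(-M[2,2])).round(2),"F",np.round(o["ft_force"],1),"w",np.round(o["width"],1),"gf",np.round(o["grasp_force"],1))
    if turn is not None:
        print("turn units",round((hd-turn)/5,2));M=R.from_euler("z",turn,degrees=True).as_matrix()@np.diag([1,-1,-1])
    for q in targets: q=np.array(q,float);print("->",q.round(1),"tool units",(M.T@(q-p)/25).round(2));p=q
E
python3 - <<'E'
from rack import *
print(hook(O,-.87),Rz.T@(hook(O,-.87)-O).T)
go(W(-25,-45,170),W(-25,-45,115),W(-25,-17.5,115),turn=-13.3)
E
```

```text
[[653.         -51.7         78.        ]
 [637.92880332 -48.13732007 100.1171052 ]
 [634.14985922 -48.5791855  107.13524857]
 [626.8317211  -53.44656132 125.15061721]] [[ 0.00000000e+00 -1.54865638e+01 -1.90625013e+01 -2.50646202e+01]
 [ 0.00000000e+00 -4.15092869e-15 -1.29935919e+00 -7.71972226e+00]
 [ 7.80000000e+01  1.00117105e+02  1.07135249e+02  1.25150617e+02]]
t 1.3 tcp [ 266.1 -565.5  222.7] rack [-258.3 -589.   222.7] heading 25.2 tilt 0.0 F [-0.2  0.2 -0.5] w 87.7 gf 0.0
turn units 7.7
-> [618.3 -89.7 170. ] tool units [  9.33 -21.76   2.11]
-> [618.3 -89.7 115. ] tool units [0.  0.  2.2]
-> [624.6 -63.  115. ] tool units [-0.  -1.1  0. ]
```

Call:
{"api": "move_arm", "payload": {
  "steps": [
    [[0, 0, 0], 1, 1],
    [[0, 0, 0], 1, 1],
    [[0, 0, 0], 1, 1],
    [[0, 0, 0], 1, 1],
    [[0, 0, 0], 1, 1],
    [[0, 0, 0], 1, 1],
    [[0, 0, 0], 1, 1],
    [[0, 0, 0], 0.7, 1],
    [[0.5, -1, 0], 0, 1],
    [[0.5, -1, 0], 0, 1],
    [[0.5, -1, 0], 0, 1],
    [[0.5, -1, 0], 0, 1],
    [[0.5, -1, 0], 0, 1],
    [[0.5, -1, 0], 0, 1],
    [[0.5, -1, 0], 0, 1],
    [[0.5, -1, 0], 0, 1],
    [[0.5, -1, 0], 0, 1],
    [[0.5, -1, 0], 0, 1],
    [[0.5, -1, 0], 0, 1],
    [[0.5, -1, 0], 0, 1]
  ]
}}

```text
t: 2.97
ee_pos: [481.9, -306.9, 222.8]
orientation: [3.12, -0.364, 0.0]
ft_force: [0.1, -0.2, -0.0]
width: 0.4
grasp_force: 0.0
```

Run:
```python
from rack import *
go(W(-25,-45,170),W(-25,-45,115),turn=-13.3)
```

```text
t 2.97 tcp [ 481.9 -306.9  222.8] rack [-107.8 -287.7  222.8] heading -13.3 tilt 0.01 F [ 0.1 -0.2 -0. ] w 0.4 gf 0.0
turn units 0.0
-> [618.3 -89.7 170. ] tool units [ 3.31 -9.71  2.11]
-> [618.3 -89.7 115. ] tool units [0.  0.  2.2]
```

Call:
{"api": "move_arm", "payload": {
  "steps": [
    [[0.33, -1, 0], 0, 1],
    [[0.33, -1, 0], 0, 1],
    [[0.33, -1, 0], 0, 1],
    [[0.33, -1, 0], 0, 1],
    [[0.33, -1, 0], 0, 1],
    [[0.33, -1, 0], 0, 1],
    [[0.33, -1, 0.4], 0, 1],
    [[0.33, -1, 0.5], 0, 1],
    [[0.33, -1, 0.6], 0, 1],
    [[0.34, -0.7, 0.6], 0, 1],
    [[0, 0, 0.8], 0, 1],
    [[0, 0, 0.8], 0, 1],
    [[0, 0, 0.6], 0, 1],
    [[0, -0.2, 0], 0, 1],
    [[0, -0.1, 0], 0, 1],
    [[0, -0.1, 0], 0, 1],
    [[0, -0.05, 0], 0, 1],
    [[0, -0.05, 0], 0, 1]
  ]
}}

```text
t: 4.47
ee_pos: [621.1, -78.8, 116.5]
orientation: [3.12, -0.364, 0.003]
ft_force: [0.5, -0.0, -0.4]
width: 0.6
grasp_force: 0.0
```

Call:
{"api": "move_arm", "payload": {
  "steps": [
    [[0, -0.06, 0], 0, 1],
    [[0, -0.06, 0], 0, 1],
    [[0, -0.06, 0], 0, 1],
    [[0, -0.06, 0], 0, 1],
    [[0, -0.06, 0], 0, 1],
    [[0, -0.05, 0], 0, 1],
    [[0, -0.05, 0], 0, 1]
  ]
}}

```text
t: 5.05
ee_pos: [622.6, -69.1, 115.1]
orientation: [-3.12, 0.364, 0.0]
ft_force: [0.9, 0.2, 0.0]
width: 0.7
grasp_force: 0.0
```

Call:
{"api": "move_arm", "payload": {
  "steps": [
    [[0, -0.04, 0], 0, 1],
    [[0, -0.04, 0], 0, 1]
  ]
}}

```text
t: 5.22
ee_pos: [623.0, -67.2, 115.1]
orientation: [-3.12, 0.364, 0.0]
ft_force: [0.8, -0.4, 0.6]
width: 0.5
grasp_force: 0.0
```

Call:
{"api": "move_arm", "payload": {
  "steps": [
    [[0, -0.04, 0], 0, 1],
    [[0, -0.04, 0], 0, 1]
  ]
}}

```text
t: 5.38
ee_pos: [623.5, -65.2, 115.2]
orientation: [3.12, -0.364, -0.0]
ft_force: [0.0, 0.2, 0.3]
width: 0.5
grasp_force: 0.4
```

Run:
```python
from rack import *
go()
T,S=cal("top"),cal("side")
def crop(c,u,v,w,h,f): return cv2.resize(c["im"][v-h//2:v+h//2,u-w//2:u+w//2,::-1],None,fx=f,fy=f,interpolation=cv2.INTER_CUBIC)
cv2.imwrite("pics/c2.png",np.hstack([crop(T,268,140,50,60,8),crop(S,215,160,50,60,8)]))
```

```text
t 5.38 tcp [623.5 -65.2 115.2] rack [-25.6 -19.9 115.2] heading -13.3 tilt 0.0 F [0.  0.2 0.3] w 0.5 gf 0.4
```

View pics/c2.png

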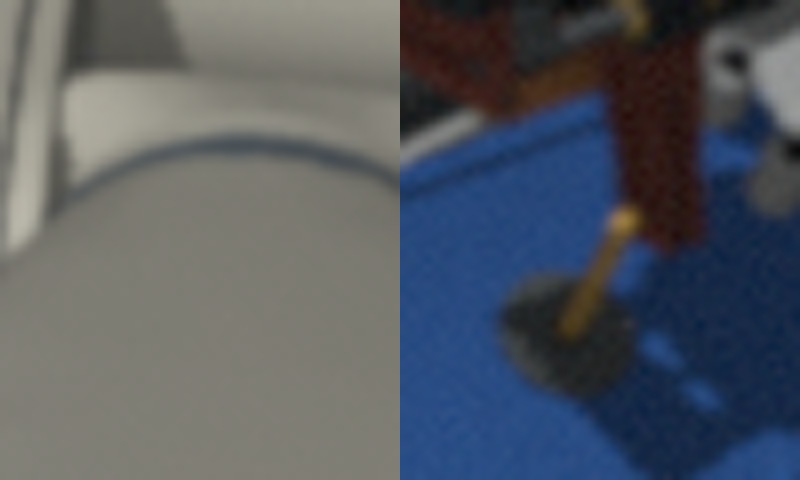

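Run:
```python
from rack import *
S=cal("side");o=np.array(ctrl.get_obs()["ee_pos"])
for dx in(-10,10):
  for dy in(-13.5,13.5):
    p=o+Rz@[dx,dy,0];print(dx,dy,proj(S,[p])[0].round(1),proj(S,[p+[0,0,20]])[0].round(1))
print(proj(S,hook(O,-.87)).round(1))
```

```text
-10 -13.5 [228.1 158.5] [227.7 151.6]
-10 13.5 [219.8 161.9] [219.4 154.9]
10 -13.5 [223.3 155.9] [222.9 149. ]
10 13.5 [215.  159.2] [214.6 152.3]
[[210.4 170.5]
 [213.4 165.2]
 [214.4 163.1]
 [217.4 156.9]]
```

The side crop shows the finger just behind the hook, with the tip at side pixel (218,157). It hasn't moved, so there's no contact yet and I'll keep pushing gently.

Call:
{"api": "move_arm", "payload": {
  "steps": [
    [[0, -0.05, 0], 0, 1],
    [[0, -0.05, 0], 0, 1]
  ]
}}

```text
t: 5.7
ee_pos: [623.7, -64.3, 115.2]
orientation: [3.118, -0.363, -0.001]
ft_force: [-2.0, -10.8, 1.4]
width: 0.3
grasp_force: 6.0
```

Call:
{"api": "move_arm", "payload": {
  "steps": [
    [[0, -0.05, 0], 0, 1],
    [[0, -0.05, 0], 0, 1]
  ]
}}

```text
t: 5.87
ee_pos: [623.8, -63.8, 115.2]
orientation: [3.116, -0.361, -0.002]
ft_force: [-5.9, -20.8, 1.7]
width: 0.6
grasp_force: 10.6
```

Call:
{"api": "move_arm", "payload": {
  "steps": [
    [[0, -0.05, 0], 0, 1],
    [[0, -0.05, 0], 0, 1]
  ]
}}

```text
t: 6.03
ee_pos: [623.9, -63.2, 115.2]
orientation: [3.113, -0.361, -0.003]
ft_force: [-6.7, -28.3, 3.3]
width: 0.2
grasp_force: 15.1
```

Call:
{"api": "move_arm", "payload": {
  "steps": [
    [[0.06, 0, 0], 0, 1],
    [[0.06, 0, 0], 0, 1]
  ]
}}

```text
t: 6.2
ee_pos: [624.7, -63.5, 115.3]
orientation: [3.114, -0.362, -0.01]
ft_force: [-16.1, -20.6, 14.5]
width: 0.7
grasp_force: 12.3
```

Call:
{"api": "move_arm", "payload": {
  "steps": [
    [[0.06, 0, 0], 0, 1],
    [[0.06, 0, 0], 0, 1]
  ]
}}

```text
t: 6.37
ee_pos: [627.1, -63.7, 115.3]
orientation: [3.114, -0.362, -0.012]
ft_force: [-17.2, -18.6, 15.0]
width: 0.6
grasp_force: 11.1
```

Call:
{"api": "move_arm", "payload": {
  "steps": [
    [[0.05, -0.02, 0], 0, 1],
    [[0.05, -0.02, 0], 0, 1]
  ]
}}

```text
t: 6.53
ee_pos: [630.1, -63.4, 115.5]
orientation: [3.114, -0.362, -0.011]
ft_force: [-16.5, -19.6, 16.6]
width: 0.4
grasp_force: 11.6
```

Call:
{"api": "move_arm", "payload": {
  "steps": [
    [[0.03, -0.04, 0], 0, 1],
    [[0.03, -0.04, 0], 0, 1]
  ]
}}

```text
t: 6.7
ee_pos: [633.2, -62.3, 116.0]
orientation: [3.114, -0.361, -0.007]
ft_force: [-12.3, -22.4, 16.2]
width: 0.4
grasp_force: 12.4
```

Run:
```python
from rack import *
go()
S=cal("side")
cv2.imwrite("pics/c3.png",cv2.resize(S["im"][130:190,180:250,::-1],None,fx=8,fy=8,interpolation=cv2.INTER_CUBIC))
```

```text
t 6.7 tcp [633.2 -62.3 116. ] rack [-16.8 -14.8 116. ] heading -13.2 tilt 0.47 F [-12.3 -22.4  16.2] w 0.4 gf 12.4
```

View pics/c3.png

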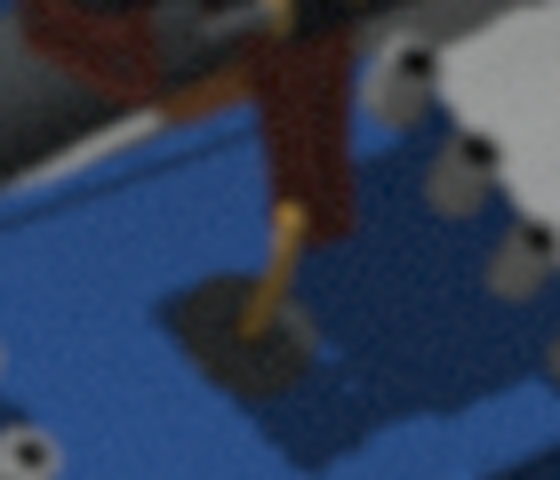

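Run:
```python
from rack import *
S=cal("side")
for d in(-60,-50,-40,-30,-20,-10,0,10): print(d,(proj(S,hook(O,np.radians(d))[[3]])[0]).round(2))
```

```text
-60 [218.07 157.19]
-50 [217.45 156.87]
-40 [216.8  156.64]
-30 [216.14 156.51]
-20 [215.49 156.48]
-10 [214.86 156.55]
0 [214.28 156.72]
10 [213.76 156.99]
```

Call:
{"api": "move_arm", "payload": {
  "steps": [
    [[0, -0.06, 0], 0, 1],
    [[0, -0.06, 0], 0, 1]
  ]
}}

```text
t: 6.97
ee_pos: [635.5, -59.7, 117.1]
orientation: [3.113, -0.361, -0.001]
ft_force: [-10.1, -24.1, 18.4]
width: 0.3
grasp_force: 13.0
```

Call:
{"api": "move_arm", "payload": {
  "steps": [
    [[0, -0.05, 0], 0, 1],
    [[0, -0.05, 0], 0, 1]
  ]
}}

```text
t: 7.13
ee_pos: [636.9, -57.4, 117.3]
orientation: [3.113, -0.361, 0.002]
ft_force: [-7.3, -24.1, 16.4]
width: 0.5
grasp_force: 13.1
```

Run:
```python
from rack import *
go()
S=cal("side")
hsv=cv2.cvtColor(S["im"],cv2.COLOR_RGB2HSV)
m=cv2.inRange(hsv,(8,120,90),(25,255,255));ys,xs=np.nonzero(m[150:175,205:225]);print([(y+150,round(xs[ys==y].mean()+205,1),(ys==y).sum()) for y in sorted(set(ys))])
```

```text
t 7.13 tcp [636.9 -57.4 117.3] rack [-14.4  -9.2 117.3] heading -13.2 tilt 0.43 F [ -7.3 -24.1  16.4] w 0.5 gf 13.1
[(np.int64(156), np.float64(213.5), np.int64(2)), (np.int64(157), np.float64(213.5), np.int64(2)), (np.int64(158), np.float64(214.0), np.int64(3)), (np.int64(159), np.float64(214.0), np.int64(1)), (np.int64(161), np.float64(214.0), np.int64(1))]
```

Call:
{"api": "move_arm", "payload": {
  "steps": [
    [[0, 0.5, 0], 0, 1],
    [[0, 0.5, -0.3], 0, 1],
    [[0, 0, -1], 0, 0.5],
    [[0, 0, -1], 0, 0],
    [[0, 0, -0.3], 0, 0]
  ]
}}

```text
t: 7.6
ee_pos: [632.9, -77.0, 183.8]
orientation: [-3.12, 0.365, -0.008]
ft_force: [1.0, 0.0, 0.1]
width: 17.3
grasp_force: 0.0
```

Run:
```python
from rack import *
go((569,282.7,60),(569,282.7,3),turn=-13.3)
```

```text
t 7.6 tcp [632.9 -77.  183.8] rack [-13.8 -29.2 183.8] heading -13.3 tilt 0.27 F [1.  0.  0.1] w 17.3 gf 0.0
turn units -0.01
-> [569.  282.7  60. ] tool units [ -5.8  -13.41   4.95]
-> [569.  282.7   3. ] tool units [0.   0.   2.28]
```

Call:
{"api": "move_arm", "payload": {
  "steps": [
    [[-0.42, -0.96, 0], 0, 0],
    [[-0.42, -0.96, 0], 0, 0],
    [[-0.42, -0.96, 0], 0, 0],
    [[-0.42, -0.96, 0], 0, 0],
    [[-0.42, -0.96, 0], 0, 0],
    [[-0.42, -0.96, 0], 0, 0],
    [[-0.41, -0.96, 0], 0, 0],
    [[-0.41, -0.96, 0], 0, 0],
    [[-0.41, -0.96, 0.5], 0, 0],
    [[-0.41, -0.96, 0.8], 0, 0],
    [[-0.41, -0.96, 0.9], 0, 0],
    [[-0.41, -0.95, 0.9], 0, 0],
    [[-0.41, -0.95, 0.9], 0, 0],
    [[-0.41, -0.95, 0.9], 0, 0],
    [[0, 0, 0.6], 0, 0],
    [[0, 0, 0.6], 0, 0],
    [[0, 0, 0.5], 0, 0],
    [[0, 0, 0], 0, 0]
  ]
}}

```text
t: 9.1
ee_pos: [565.6, 281.9, 12.4]
orientation: [3.118, -0.364, -0.006]
ft_force: [-0.5, -0.3, -0.9]
width: 87.8
grasp_force: 0.0
```

Run:
```python
from rack import *
go((569,282.7,3),turn=-13.3)
T,S=cal("top"),cal("side")
cv2.imwrite("pics/c4.png",np.hstack([cv2.resize(c["im"][v-30:v+30,u-25:u+25,::-1],None,fx=8,fy=8,interpolation=cv2.INTER_CUBIC) for c,u,v in((T,140,176),(S,142,272))]))
```

```text
t 9.1 tcp [565.6 281.9  12.4] rack [-161.8  304.5   12.4] heading -13.3 tilt 0.25 F [-0.5 -0.3 -0.9] w 87.8 gf 0.0
turn units -0.01
-> [569.  282.7   3. ] tool units [ 0.12 -0.06  0.38]
```

View pics/c4.png

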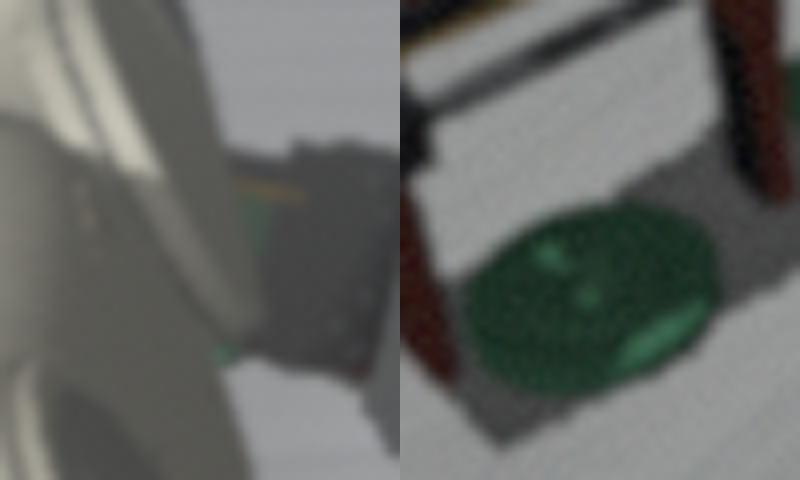

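The fingers straddle the green disc at side pixel (141,279). Descending and gripping.

Call:
{"api": "move_arm", "payload": {
  "steps": [
    [[0.12, -0.06, 0.2], 0, 0],
    [[0, 0, 0.18], 0, 0],
    [[0, 0, 0], 0, 1],
    [[0, 0, 0], 0, 1],
    [[0, 0, 0], 0, 1],
    [[0, 0, 0], 0, 1],
    [[0, 0, 0], 0, 1],
    [[0, 0, -0.3], 0, 1],
    [[0, 0, -0.7], 0, 1],
    [[0, 0, -1], 0, 1],
    [[0, 0, -1], 0, 1],
    [[0, 0, -1], 0, 1],
    [[0, 0, -1], 0, 1],
    [[0, 0, -1], 0, 1],
    [[0, 0, -1], 0, 1]
  ]
}}

```text
t: 10.45
ee_pos: [570.1, 283.9, 182.4]
orientation: [-3.12, 0.364, -0.0]
ft_force: [0.7, -0.4, -1.1]
width: 63.5
grasp_force: 30.0
```

```bash
cat >> rack.py <<'E'
def held(col,r,hz,off=2):  # silhouette of held, level disc in side view -> centre error in tool
    S=cal("side");o=ctrl.get_obs();p=np.array(o["ee_pos"])
    cs,_=cv2.findContours(mask(S,col),cv2.RETR_EXTERNAL,cv2.CHAIN_APPROX_NONE)
    t=np.linspace(0,2*np.pi,60);ring=np.c_[np.cos(t),np.sin(t),0*t]*r
    s=lambda d:cv2.convexHull(proj(S,np.r_[ring,ring+[0,0,9]]+p+Rz@[d[0],0,d[1]]).astype(np.float32))
    cen=lambda k:(lambda m:np.array([m["m10"],m["m01"]])/m["m00"])(cv2.moments(k))
    g=cen(s((0,-off)));k=min((k for k in cs if cv2.contourArea(k)>60),key=lambda k:np.hypot(*(cen(cv2.convexHull(k))-g)))
    x=least_squares(lambda d:cen(s(d))-cen(cv2.convexHull(k)),[0,-off]).x
    print("held: area ratio",round(cv2.contourArea(cv2.convexHull(k))/cv2.contourArea(s(x)),2),"expected px",g.round(1),"seen",cen(cv2.convexHull(k)).round(1),"dx_rack,dz",x.round(1))
E
python3 - <<'E'
from rack import *
held("g",33,9)
go(W(-45,40,185),turn=-13.3)
E
```

```text
held: area ratio 0.78 expected px [122.4 204.2] seen [126.5 208.6] dx_rack,dz [ 0. -2.]
t 10.5 tcp [572.8 285.2 187.8] rack [-155.5  309.4  187.8] heading -13.3 tilt 0.45 F [1.5 0.5 2.5] w 63.3 gf 30.0
turn units 0.0
-> [618.4  -2.4 185. ] tool units [ 4.42 10.78  0.11]
```

```bash
sed -i 's/,\[0,-off\]).x/,[0,-off],diff_step=.05,x_scale=1.).x/; s/least_squares(lambda d:cen(s(d))-cen(cv2.convexHull(k)),\[0,-off\]/least_squares(lambda d:cen(s(d))-cen(cv2.convexHull(k)),[.5,-off]/' rack.py
python3 - <<'E'
from rack import *
go();held("g",33,9)
S=cal("side");u,v=126,208
cv2.imwrite("pics/c5.png",cv2.resize(S["im"][v-30:v+30,u-35:u+35,::-1],None,fx=8,fy=8,interpolation=cv2.INTER_CUBIC))
E
```

```text
t 10.5 tcp [572.8 285.2 187.8] rack [-155.5  309.4  187.8] heading -13.3 tilt 0.45 F [1.5 0.5 2.5] w 63.3 gf 30.0
held: area ratio 0.77 expected px [122.5 205.1] seen [124.5 206.2] dx_rack,dz [-8.6 -0.3]
```

View pics/c5.png

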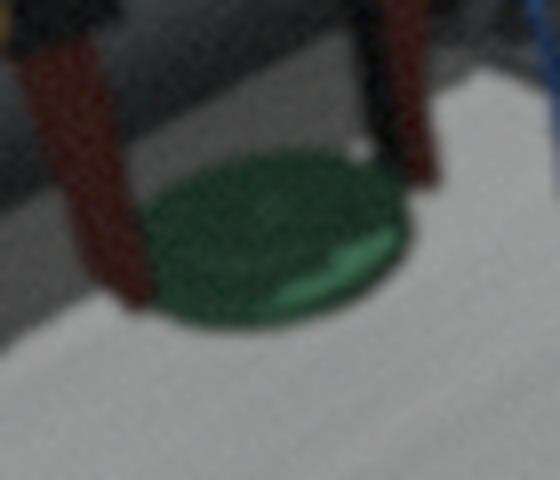

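```bash
cat >> rack.py <<'E'
def fitheld(col,r,ucut,off=2.5,tilt=0.,free=True,dy=0):
    S=cal("side");p=np.array(ctrl.get_obs()["ee_pos"]);t=np.linspace(0,2*np.pi,90)
    ring=np.c_[np.cos(t),np.sin(t),0*t]*r
    def s(d,th=tilt):
        A=R.from_euler("y",-th,degrees=True).as_matrix()
        return cv2.convexHull(proj(S,p+(Rz@(A@(np.r_[ring,ring+[0,0,9]]-[0,0,4.5]).T+np.array([[d[0]],[dy],[d[1]+4.5]]))).T).astype(np.float32))
    g=s((0,-off)).mean(0)[0];cs,_=cv2.findContours(mask(S,col),cv2.RETR_EXTERNAL,cv2.CHAIN_APPROX_NONE)
    k=min((k for k in cs if cv2.contourArea(k)>60),key=lambda k:np.hypot(*(k.mean(0)[0]-g)))
    k=cv2.convexHull(k)[:,0].astype(float);k=k[(k[:,0]>ucut(k) if callable(ucut) else k[:,0]>ucut)]
    # pixel-mask contour lies ~0.5 px inside the true edge
    f=lambda d:[cv2.pointPolygonTest(s(d[:2],d[2] if len(d)>2 else tilt),(float(a),float(b)),True)-.5 for a,b in k]
    x=least_squares(f,[-1,-off]+([tilt+1] if free=="tilt" else []),diff_step=.05,loss="soft_l1",f_scale=.5)
    print("n",len(k),"dx,dz(,tilt)",x.x.round(1),"rms",np.sqrt(np.mean(np.square(x.fun))).round(2));return x.x
E
python3 - <<'E'
from rack import *
fitheld("g",33,112); fitheld("g",33,118); fitheld("g",33,112,dy=2);fitheld("g",33,112,free="tilt")
E
```

```text
n 13 dx,dz(,tilt) [ 2.3 -5.5] rms 0.72
n 12 dx,dz(,tilt) [ 0.6 -5.2] rms 0.71
n 14 dx,dz(,tilt) [-5.9 -0.9] rms 1.12
n 18 dx,dz(,tilt) [-4.  -4.5 -5.2] rms 0.71
```

Call:
{"api": "move_arm", "payload": {
  "steps": [
    [[0.4, 0.98, 0], 0, 1],
    [[0.4, 0.98, 0], 0, 1],
    [[0.4, 0.98, 0], 0, 1],
    [[0.4, 0.98, 0], 0, 1],
    [[0.4, 0.98, 0], 0, 1],
    [[0.4, 0.98, 0], 0, 1],
    [[0.4, 0.98, 0], 0, 1],
    [[0.4, 0.98, 0], 0, 1],
    [[0.4, 0.98, 0], 0, 1],
    [[0.4, 0.98, 0], 0, 1],
    [[0.42, 0.98, 0], 0, 1],
    [[0, 0, 0.9], 0, 1],
    [[0, 0, 0.9], 0, 1],
    [[0, 0, 0.9], 0, 1],
    [[0, 0, 0.8], 0, 1],
    [[0, 0, 0.6], 0, 1],
    [[0, 0, 0.4], 0, 1],
    [[0, 0, 0], 0, 1]
  ]
}}

```text
t: 12.3
ee_pos: [613.5, -3.6, 64.9]
orientation: [3.12, -0.364, -0.01]
ft_force: [-1.4, -0.0, -0.4]
width: 63.7
grasp_force: 30.0
```

Run:
```python
from rack import *
go(W(-45,40,57),turn=-13.3)
```

```text
t 12.3 tcp [613.5  -3.6  64.9] rack [-49.5  37.7  64.9] heading -13.3 tilt 0.36 F [-1.4 -0.  -0.4] w 63.7 gf 30.0
turn units -0.0
-> [618.4  -2.4  57. ] tool units [ 0.18 -0.09  0.31]
```

Call:
{"api": "move_arm", "payload": {
  "steps": [
    [[0.18, 0, 0], 0, 1],
    [[0, 0, 0.08], 0, 1],
    [[0, 0, 0.08], 0, 1],
    [[0, 0, 0], 0, 1]
  ]
}}

```text
t: 12.63
ee_pos: [620.7, -4.5, 64.8]
orientation: [-3.12, 0.364, -0.002]
ft_force: [-3.8, 1.6, 2.5]
width: 62.8
grasp_force: 30.0
```

Call:
{"api": "move_arm", "payload": {
  "steps": [
    [[0, 0, 0.08], 0, 1],
    [[0, 0, 0.08], 0, 1],
    [[0, 0, 0], 0, 1]
  ]
}}

```text
t: 12.88
ee_pos: [621.1, -4.5, 60.4]
orientation: [-3.12, 0.364, -0.003]
ft_force: [-1.7, 3.7, 2.3]
width: 63.5
grasp_force: 30.0
```

Call:
{"api": "move_arm", "payload": {
  "steps": [
    [[0, 0, 0.08], 0, 1],
    [[0, 0, 0.04], 0, 1],
    [[0, 0, 0], 0, 1]
  ]
}}

```text
t: 13.13
ee_pos: [621.2, -4.8, 57.5]
orientation: [-3.12, 0.364, -0.003]
ft_force: [-0.1, 1.8, 3.0]
width: 63.2
grasp_force: 30.4
```

Call:
{"api": "move_arm", "payload": {
  "steps": [
    [[0, 0, -0.5], 0, 1],
    [[0, 0, -1], 0, 1],
    [[0, 0, -1], 0, 1],
    [[0, 0, -1], 0, 1],
    [[0, 0, -0.5], 0, 1],
    [[0, 0, 0], 0, 1],
    [[0, 0, 0], 0, 1]
  ]
}}

```text
t: 13.72
ee_pos: [620.6, -4.9, 157.5]
orientation: [3.12, -0.364, 0.002]
ft_force: [0.8, 0.3, -1.2]
width: 63.2
grasp_force: 30.3
```

Run:
```python
from rack import *
go(W(-24,0,158),turn=-13.3)
S=cal("side");P=proj(S,[ctrl.get_obs()["ee_pos"]])[0];u,v=P.astype(int);print(P)
cv2.imwrite("pics/c6.png",cv2.resize(S["im"][v-30:v+40,u-40:u+40,::-1],None,fx=8,fy=8,interpolation=cv2.INTER_CUBIC))
```

```text
t 13.72 tcp [620.6  -4.9 157.5] rack [-42.3  38.1 157.5] heading -13.3 tilt 0.07 F [ 0.8  0.3 -1.2] w 63.2 gf 30.3
turn units -0.0
-> [629.6 -46.2 158. ] tool units [ 0.73  1.52 -0.02]
[206.26774458 153.93588473]
```

View pics/c6.png

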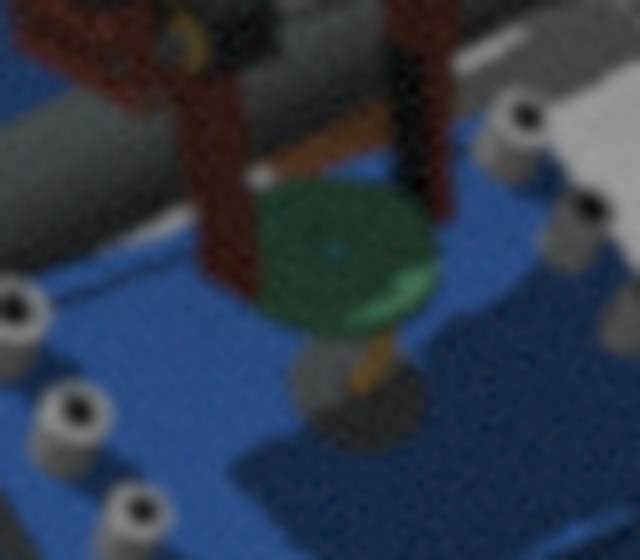

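The held disc is seen at (206,155) with its bore at side pixel (207,154), close to where the TCP projects. Next I'll fit its tilt.

Run:
```python
from rack import *
for th in(0,10,20,30): print(th,end=" ");fitheld("g",33,200,tilt=th)
o=np.array(ctrl.get_obs()["ee_pos"]);S=cal("side")
for th in(0,20):
  a=np.radians(th)
  for dx in(-4,0,4): print(th,dx,proj(S,[o+Rz@[dx-6*np.sin(a),0,2+6*np.cos(a)]])[0].round(1))
```

```text
0 n 12 dx,dz(,tilt) [-6.3 -4.8] rms 1.62
10 n 12 dx,dz(,tilt) [-4.  -5.2] rms 0.64
20 n 9 dx,dz(,tilt) [-2.8 -5.4] rms 0.54
30 n 10 dx,dz(,tilt) [-2.9 -3.7] rms 1.21
0 -4 [207.1 151.9]
0 0 [206.1 151.3]
0 4 [205.1 150.8]
20 -4 [207.6 152.3]
20 0 [206.6 151.8]
20 4 [205.6 151.2]
```

Call:
{"api": "move_arm", "payload": {
  "steps": [
    [[0.3, 0.5, 0], 0, 1],
    [[0.3, 0.5, 0], 0, 1],
    [[0.29, 0.48, 0], 0, 1],
    [[0, 0, 0.3], 0, 1],
    [[0, 0, 0.18], 0, 1],
    [[0, 0, 0], 0, 1]
  ]
}}

```text
t: 14.52
ee_pos: [632.4, -46.2, 143.4]
orientation: [-3.12, 0.366, 0.004]
ft_force: [-0.1, 0.6, -0.9]
width: 62.9
grasp_force: 30.3
```

Run:
```python
from rack import *
go(W(-20,1,134),turn=-13.3)
fitheld("g",33,lambda k:k[:,0].min()+3,tilt=17)
S=cal("side");P=proj(S,[ctrl.get_obs()["ee_pos"]])[0];u,v=P.astype(int);print(P)
cv2.imwrite("pics/c7.png",cv2.resize(S["im"][v-25:v+35,u-35:u+35,::-1],None,fx=8,fy=8,interpolation=cv2.INTER_CUBIC))
```

```text
t 14.52 tcp [632.4 -46.2 143.4] rack [-21.3   0.6 143.4] heading -13.4 tilt 0.16 F [-0.1  0.6 -0.9] w 62.9 gf 30.3
turn units -0.01
-> [633.8 -46.1 134. ] tool units [ 0.05 -0.02  0.38]
n 10 dx,dz(,tilt) [-4.9 -4.9] rms 0.33
[213.13807393 150.63192467]
```

View pics/c7.png

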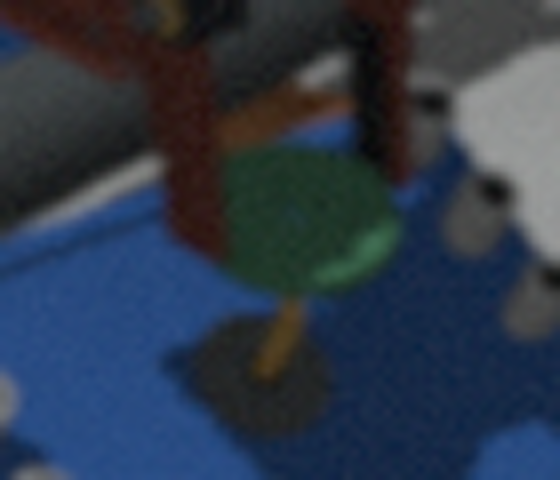

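The disc sits over the hook: the bore is at side pixel (214.7,151.5), about 3 mm short of the tip in x. I'll correct that and lower by feel.

Call:
{"api": "move_arm", "payload": {
  "steps": [
    [[0.1, 0, 0.1], 0, 1],
    [[0, 0, 0.15], 0, 1],
    [[0, 0, 0.1], 0, 1],
    [[0, 0, 0.1], 0, 1],
    [[0, 0, 0], 0, 1]
  ]
}}

```text
t: 15.03
ee_pos: [635.5, -46.2, 133.2]
orientation: [-3.12, 0.363, 0.002]
ft_force: [0.5, 0.0, -0.9]
width: 63.0
grasp_force: 30.3
```

Call:
{"api": "move_arm", "payload": {
  "steps": [
    [[0, 0, 0.1], 0, 1],
    [[0, 0, 0.1], 0, 1],
    [[0, 0, 0], 0, 1]
  ]
}}

```text
t: 15.28
ee_pos: [635.7, -46.4, 128.4]
orientation: [3.12, -0.364, -0.001]
ft_force: [-0.1, -0.4, -0.3]
width: 63.0
grasp_force: 30.3
```

Call:
{"api": "move_arm", "payload": {
  "steps": [
    [[0.02, 0, 0.12], 0, 1],
    [[0.02, 0, 0.12], 0, 1],
    [[0.02, 0, 0.12], 0, 1],
    [[0, 0, 0], 0, 1]
  ]
}}

```text
t: 15.62
ee_pos: [637.1, -46.8, 119.2]
orientation: [3.12, -0.364, -0.001]
ft_force: [0.3, 0.4, 0.1]
width: 63.1
grasp_force: 30.3
```

Call:
{"api": "move_arm", "payload": {
  "steps": [
    [[0.03, 0, 0.12], 0, 1],
    [[0.04, 0, 0.12], 0, 1],
    [[0.05, 0, 0.12], 0, 1],
    [[0, 0, 0], 0, 1]
  ]
}}

```text
t: 15.95
ee_pos: [640.2, -47.5, 110.2]
orientation: [3.12, -0.364, -0.001]
ft_force: [-0.5, 0.6, -1.5]
width: 63.1
grasp_force: 30.3
```

Call:
{"api": "move_arm", "payload": {
  "steps": [
    [[0.08, 0, 0.12], 0, 1],
    [[0.08, 0, 0.12], 0, 1],
    [[0.08, 0, 0.12], 0, 1],
    [[0, 0, 0], 0, 1]
  ]
}}

```text
t: 16.28
ee_pos: [644.6, -48.7, 100.4]
orientation: [3.12, -0.364, -0.006]
ft_force: [-4.6, 0.8, -4.8]
width: 63.0
grasp_force: 30.3
```

Call:
{"api": "move_arm", "payload": {
  "steps": [
    [[0.08, 0, 0.12], 0, 1],
    [[0.08, 0, 0.12], 0, 1],
    [[0, 0, 0], 0, 1]
  ]
}}

```text
t: 16.53
ee_pos: [648.2, -49.7, 94.4]
orientation: [3.12, -0.364, -0.007]
ft_force: [-4.3, 1.3, -7.5]
width: 63.2
grasp_force: 30.2
```

Call:
{"api": "move_arm", "payload": {
  "steps": [
    [[0, 0, 0.12], 0, 1],
    [[0.04, 0, 0.12], 0, 1],
    [[0, 0, 0], 0, 1]
  ]
}}

```text
t: 16.78
ee_pos: [651.3, -50.1, 89.5]
orientation: [3.12, -0.364, 0.0]
ft_force: [-1.5, -0.3, -4.5]
width: 63.1
grasp_force: 30.3
```

Call:
{"api": "move_arm", "payload": {
  "steps": [
    [[0.06, 0, 0.08], 0, 1],
    [[0.06, 0, 0.08], 0, 1],
    [[0, 0, 0], 0, 1]
  ]
}}

```text
t: 17.03
ee_pos: [653.4, -50.2, 86.2]
orientation: [-3.12, 0.364, 0.003]
ft_force: [-7.2, 2.0, 3.5]
width: 63.4
grasp_force: 30.0
```

Call:
{"api": "move_arm", "payload": {
  "steps": [
    [[0, 0, 0], 0, 0.2],
    [[0, 0, 0], 0, 0],
    [[0, 0, 0], 0, 0],
    [[0, 0, 0], 0, 0],
    [[0, 0, -0.4], 0, 0],
    [[0, 0, -0.5], 0, 0],
    [[-0.2, 0, -0.5], 0, 0.66],
    [[-0.2, 0, 0], 0, 0.66],
    [[0, 0, 0], 0, 0.66],
    [[0, 0, 0], 0, 0.66]
  ]
}}

```text
t: 17.87
ee_pos: [643.9, -48.3, 121.4]
orientation: [-3.12, 0.364, -0.001]
ft_force: [0.2, -0.5, 0.3]
width: 64.7
grasp_force: 0.0
```

```bash
cat >> rack.py <<'E'
def seated(col,r,k,cut=None):   # where is the disc k (0,1,2) relative to its seated pose, side view
    S=cal("side");t=np.linspace(0,2*np.pi,90);ring=np.c_[np.cos(t),np.sin(t),0*t]*r
    s=lambda d:cv2.convexHull(proj(S,W(*(0,0,78))+([d[0],d[1],d[2]+9*k]+np.r_[ring,ring+[0,0,9]])@B.T).astype(np.float32))
    m=mask(S,col);cs,_=cv2.findContours(m,cv2.RETR_EXTERNAL,cv2.CHAIN_APPROX_NONE)
    g=s((0,0,0));gc=g.mean(0)[0]
    kk=cv2.convexHull(min((c for c in cs if cv2.contourArea(c)>40),key=lambda c:np.hypot(*(c.mean(0)[0]-gc))))
    print("seen bbox",cv2.boundingRect(kk),"area",cv2.contourArea(kk),"| model bbox",cv2.boundingRect(g),"area",cv2.contourArea(g).__round__(1))
E
python3 - <<'E'
from rack import *
go(W(-10,0,95),turn=-13.3);seated("g",33,0)
S=cal("side");cv2.imwrite("pics/c8.png",cv2.resize(S["im"][130:200,170:260,::-1],None,fx=8,fy=8,interpolation=cv2.INTER_CUBIC))
E
```

```text
t 17.87 tcp [643.9 -48.3 121.4] rack [ -9.7   1.2 121.4] heading -13.3 tilt 0.03 F [ 0.2 -0.5  0.3] w 64.7 gf 0.0
turn units 0.0
-> [643.3 -49.4  95. ] tool units [-0.01  0.05  1.06]
seen bbox (200, 161, 24, 22) area 374.5 | model bbox (198, 158, 26, 24) area 454.6
```

Call:
{"api": "move_arm", "payload": {
  "steps": [
    [[0, 0.05, 0], 0, 0.66],
    [[0, 0, 0.2], 0, 0.66],
    [[0, 0, 0.3], 0, 0.66],
    [[0, 0, 0.3], 0, 0.66],
    [[0, 0, 0.1], 0, 0.66],
    [[0, 0, 0.08], 0, 0.66],
    [[0, 0, 0], 0, 0.66]
  ]
}}

```text
t: 18.55
ee_pos: [643.5, -49.5, 95.5]
orientation: [-3.12, 0.364, 0.002]
ft_force: [0.5, 0.4, -0.4]
width: 29.9
grasp_force: 0.0
```

Call:
{"api": "move_arm", "payload": {
  "steps": [
    [[0, 0, 0.04], 0, 0.66],
    [[0, 0, 0.04], 0, 0.66],
    [[0, 0, 0], 0, 0.66]
  ]
}}

```text
t: 18.8
ee_pos: [644.0, -49.6, 94.5]
orientation: [-3.12, 0.364, -0.0]
ft_force: [0.4, 0.4, 0.3]
width: 30.0
grasp_force: 0.0
```

Call:
{"api": "move_arm", "payload": {
  "steps": [
    [[0, 0, 0.04], 0, 0.66],
    [[0, 0, 0.04], 0, 0.66],
    [[0, 0, 0], 0, 0.66]
  ]
}}

```text
t: 19.05
ee_pos: [643.9, -49.5, 92.4]
orientation: [-3.12, 0.364, 0.0]
ft_force: [-0.2, -1.4, 0.5]
width: 29.9
grasp_force: 0.0
```

Call:
{"api": "move_arm", "payload": {
  "steps": [
    [[0, 0, 0.04], 0, 0.66],
    [[0, 0, 0.04], 0, 0.66],
    [[0, 0, 0], 0, 0.66]
  ]
}}

```text
t: 19.3
ee_pos: [644.2, -49.9, 91.0]
orientation: [3.12, -0.364, 0.001]
ft_force: [-1.1, -1.8, 4.4]
width: 30.0
grasp_force: 3.5
```

Call:
{"api": "move_arm", "payload": {
  "steps": [
    [[0, 0, 0.04], 0, 0.66],
    [[0, 0, 0.04], 0, 0.66],
    [[0, 0, 0], 0, 0.66]
  ]
}}

```text
t: 19.55
ee_pos: [645.0, -49.8, 90.1]
orientation: [-3.12, 0.364, -0.004]
ft_force: [-2.8, -0.1, 11.3]
width: 29.8
grasp_force: 10.6
```

Call:
{"api": "move_arm", "payload": {
  "steps": [
    [[0, 0, 0.04], 0, 0.66],
    [[0, 0, 0.04], 0, 0.66],
    [[0, 0, 0], 0, 0.66],
    [[0, 0, 0], 0, 0.66],
    [[0, 0, 0], 0, 0.66]
  ]
}}

```text
t: 19.97
ee_pos: [645.1, -49.9, 89.8]
orientation: [3.12, -0.364, 0.005]
ft_force: [-6.5, 0.0, 23.0]
width: 30.1
grasp_force: 16.1
```

Call:
{"api": "move_arm", "payload": {
  "steps": [
    [[0, 0, -0.5], 0, 0.66],
    [[0, 0, -1], 0, 0.66],
    [[0, 0, -1], 0, 0.3],
    [[0, 0, -1], 0, 0],
    [[0, 0, -0.3], 0, 0]
  ]
}}

```text
t: 20.38
ee_pos: [646.0, -49.7, 185.4]
orientation: [-3.12, 0.364, -0.009]
ft_force: [0.6, 0.1, 1.5]
width: 46.2
grasp_force: 0.0
```

Run:
```python
from rack import *
seated("g",33,0)
go((482.9,-191.8,120),(482.9,-191.8,3),turn=-13.3)
S=cal("side");cv2.imwrite("pics/c8.png",cv2.resize(S["im"][130:200,170:260,::-1],None,fx=8,fy=8,interpolation=cv2.INTER_CUBIC))
```

```text
seen bbox (200, 161, 24, 22) area 382.0 | model bbox (198, 158, 26, 24) area 454.6
t 20.43 tcp [646.1 -49.7 185.3] rack [ -7.2   0.3 185.3] heading -13.3 tilt 0.35 F [ 0.4 -0.3  0.8] w 50.3 gf 0.0
turn units 0.0
-> [ 482.9 -191.8  120. ] tool units [-5.04  7.03  2.61]
-> [ 482.9 -191.8    3. ] tool units [0.   0.   4.68]
```

View pics/c8.png

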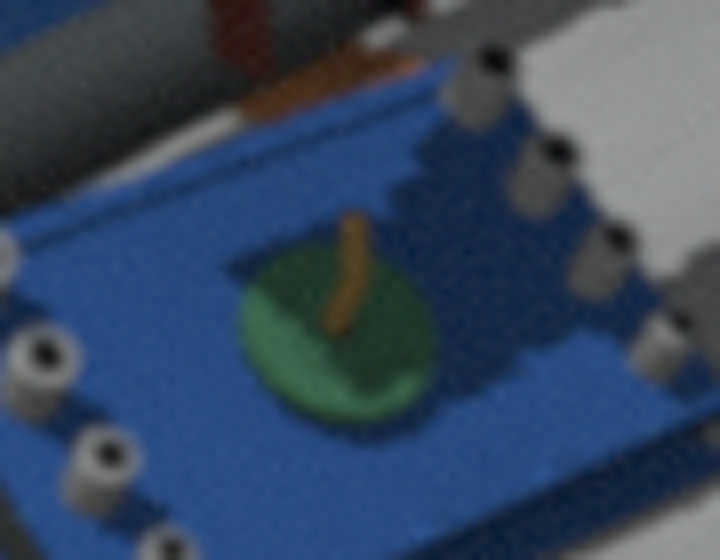

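The picture shows the green disc flat on the plate around (212,171), with the hook pointing up the slope. Now the medium yellow disc.

Call:
{"api": "move_arm", "payload": {
  "steps": [
    [[-0.7, 0.98, 0], 0, 0],
    [[-0.7, 0.98, 0], 0, 0],
    [[-0.7, 0.98, 0], 0, 0],
    [[-0.7, 0.98, 0], 0, 0],
    [[-0.7, 0.98, 0], 0, 0],
    [[-0.7, 0.98, 0.6], 0, 0],
    [[-0.7, 0.98, 1], 0, 0],
    [[-0.1, 0.14, 1], 0, 0],
    [[0, 0, 1], 0, 0],
    [[0, 0, 1], 0, 0],
    [[0, 0, 1], 0, 0],
    [[0, 0, 1], 0, 0],
    [[0, 0, 0.25], 0, 0],
    [[0, 0, 0], 0, 0]
  ]
}}

```text
t: 21.65
ee_pos: [479.5, -190.1, 7.4]
orientation: [-3.119, 0.364, 0.009]
ft_force: [-0.9, 0.1, -0.1]
width: 87.8
grasp_force: 0.0
```

Run:
```python
from rack import *
go((481.5,-191.2,2.5),turn=-13.3)
print(disc(cal("side"),"y",(482,-191),29))
```

```text
t 21.65 tcp [ 479.5 -190.1    7.4] rack [-137.  -174.6    7.4] heading -13.3 tilt 0.36 F [-0.9  0.1 -0.1] w 87.8 gf 0.0
turn units -0.0
-> [ 481.5 -191.2    2.5] tool units [0.09 0.03 0.2 ]
(array([ 478.72556802, -192.13683721]), 0.7041624071548804)
```

Call:
{"api": "move_arm", "payload": {
  "steps": [
    [[0.03, 0.02, 0.12], 0, 0],
    [[0, 0, 0.06], 0, 0],
    [[0, 0, 0], 0, 1],
    [[0, 0, 0], 0, 1],
    [[0, 0, 0], 0, 1],
    [[0, 0, 0], 0, 1],
    [[0, 0, 0], 0, 1]
  ]
}}

```text
t: 22.28
ee_pos: [482.9, -191.8, 6.0]
orientation: [3.12, -0.364, 0.001]
ft_force: [-0.2, 1.5, 0.1]
width: 57.6
grasp_force: 0.5
```

Run:
```python
from rack import *
go(W(-45,-42,170),turn=-13.3)
```

```text
t 22.28 tcp [ 482.9 -191.8    6. ] rack [-133.3 -175.5    6. ] heading -13.3 tilt 0.03 F [-0.2  1.5  0.1] w 57.6 gf 0.5
turn units 0.0
-> [599.5 -82.2 170. ] tool units [ 3.53 -5.34 -6.56]
```

Call:
{"api": "move_arm", "payload": {
  "steps": [
    [[0, 0, 0], 0, 0.25],
    [[0, 0, 0.1], 0, 0.25],
    [[0, 0, 0], 0, 0.25],
    [[0, 0, 0], 0, 1],
    [[0, 0, 0], 0, 1],
    [[0, 0, 0], 0, 1],
    [[0, 0, 0], 0, 1],
    [[0, 0, 0], 0, 1]
  ]
}}

```text
t: 22.95
ee_pos: [482.6, -191.8, 3.1]
orientation: [-3.12, 0.364, 0.0]
ft_force: [1.2, -0.1, -0.5]
width: 55.3
grasp_force: 30.0
```

Call:
{"api": "move_arm", "payload": {
  "steps": [
    [[0, 0, -0.5], 0, 1],
    [[0, 0, -1], 0, 1],
    [[0, 0, -1], 0, 1],
    [[0, 0, -1], 0, 1],
    [[0.65, -0.86, -1], 0, 1],
    [[0.6, -0.86, -1], 0, 1],
    [[0.6, -0.86, -0.4], 0, 1],
    [[0.6, -0.86, 0], 0, 1],
    [[0.6, -0.87, 0], 0, 1],
    [[0.6, -0.87, 0], 0, 1],
    [[0, 0, 0], 0, 1],
    [[0, 0, 0.8], 0, 1],
    [[0, 0, 0.8], 0, 1],
    [[0, 0, 0.8], 0, 1],
    [[0, 0, 0.5], 0, 1],
    [[0, 0, 0], 0, 1],
    [[0, 0, 0], 0, 1]
  ]
}}

```text
t: 24.37
ee_pos: [600.7, -87.0, 78.2]
orientation: [-3.12, 0.364, 0.002]
ft_force: [-0.0, -0.1, -0.4]
width: 55.3
grasp_force: 30.0
```

Run:
```python
from rack import *
go(W(-42,-46,57),turn=-13.3)
fitheld("y",29,lambda k:k[:,0].min()+3,off=3)
```

```text
t 24.37 tcp [600.7 -87.   78.2] rack [-42.8 -46.4  78.2] heading -13.3 tilt 0.07 F [-0.  -0.1 -0.4] w 55.3 gf 30.0
turn units -0.0
-> [601.5 -86.8  57. ] tool units [ 0.03 -0.01  0.85]
n 6 dx,dz(,tilt) [-2.5 -3.2] rms 0.14
```

Call:
{"api": "move_arm", "payload": {
  "steps": [
    [[0, 0, 0.3], 0, 1],
    [[0, 0, 0.15], 0, 1],
    [[0, 0, 0.1], 0, 1],
    [[0, 0, 0.08], 0, 1],
    [[0, 0, 0], 0, 1]
  ]
}}

```text
t: 24.83
ee_pos: [601.6, -86.6, 62.9]
orientation: [-3.12, 0.364, -0.001]
ft_force: [-2.5, 1.8, 4.9]
width: 55.4
grasp_force: 30.6
```

Call:
{"api": "move_arm", "payload": {
  "steps": [
    [[0, 0, 0.08], 0, 1],
    [[0, 0, 0.08], 0, 1],
    [[0, 0, 0.05], 0, 1],
    [[0, 0, 0], 0, 1],
    [[0, 0, 0], 0, 1]
  ]
}}

```text
t: 25.25
ee_pos: [601.7, -86.4, 58.1]
orientation: [-3.12, 0.364, -0.001]
ft_force: [-2.8, 1.9, 7.2]
width: 55.3
grasp_force: 30.9
```

Slightly more, then lift and move above the hook.

Call:
{"api": "move_arm", "payload": {
  "steps": [
    [[0, 0, 0.05], 0, 1],
    [[0, 0, 0], 0, 1],
    [[0, 0, -0.5], 0, 1],
    [[0, 0, -1], 0, 1],
    [[0, 0, -1], 0, 1],
    [[0, 0, -1], 0, 1],
    [[0, 0, -0.5], 0, 1],
    [[0, 0, 0], 0, 1],
    [[0, 0, 0], 0, 1]
  ]
}}

```text
t: 26.0
ee_pos: [601.5, -86.8, 156.4]
orientation: [3.12, -0.364, 0.002]
ft_force: [0.4, 0.5, -1.5]
width: 55.2
grasp_force: 30.0
```

Run:
```python
from rack import *
for th in(0,10,20,30): fitheld("y",29,lambda k:k[:,0].min()+3,off=3,tilt=th)
go(W(-21,1,156),W(-21,1,134),turn=-13.3)
```

```text
n 9 dx,dz(,tilt) [-1.6 -0.3] rms 1.23
n 8 dx,dz(,tilt) [-0.8 -0.6] rms 0.35
n 8 dx,dz(,tilt) [ 0.7 -0.2] rms 0.7
n 6 dx,dz(,tilt) [0.1 0.9] rms 1.29
t 26.2 tcp [600.2 -86.6 154.3] rack [-43.3 -46.1 154.3] heading -13.3 tilt 0.16 F [-1.4  0.2 -0.4] w 55.5 gf 30.0
turn units -0.0
-> [632.8 -45.9 156. ] tool units [ 0.89 -1.88 -0.07]
-> [632.8 -45.9 134. ] tool units [0.   0.   0.88]
```

Call:
{"api": "move_arm", "payload": {
  "steps": [
    [[0.3, -0.63, 0], 0, 1],
    [[0.3, -0.63, 0], 0, 1],
    [[0.25, -0.63, 0], 0, 1],
    [[0, 0, 0.3], 0, 1],
    [[0, 0, 0.3], 0, 1],
    [[0, 0, 0], 0, 1],
    [[0, 0, 0], 0, 1]
  ]
}}

```text
t: 26.78
ee_pos: [631.8, -45.6, 139.7]
orientation: [3.12, -0.363, -0.004]
ft_force: [1.0, 0.2, 0.1]
width: 55.4
grasp_force: 30.0
```

Run:
```python
from rack import *
for th in(8,12,16): fitheld("y",29,lambda k:k[:,0].min()+3,off=1,tilt=th)
go(W(-22,1,134),turn=-13.3)
```

```text
n 7 dx,dz(,tilt) [-11.8 -22.4] rms 4.86
n 8 dx,dz(,tilt) [-12.  -21.1] rms 4.21
n 8 dx,dz(,tilt) [-2.2 -2. ] rms 0.41
t 26.93 tcp [632.7 -46.1 141. ] rack [-21.1   0.8 141. ] heading -13.3 tilt 0.0 F [ 0.1  1.  -0.3] w 55.6 gf 30.0
turn units -0.01
-> [631.8 -45.7 134. ] tool units [-0.04 -0.01  0.28]
```

Call:
{"api": "move_arm", "payload": {
  "steps": [
    [[0, 0, 0.15], 0, 1],
    [[0, 0, 0.12], 0, 1],
    [[0, 0, 0.08], 0, 1],
    [[0, 0, 0.08], 0, 1],
    [[0, 0, 0], 0, 1]
  ]
}}

```text
t: 27.35
ee_pos: [632.4, -45.7, 129.7]
orientation: [3.12, -0.364, -0.001]
ft_force: [0.4, 0.6, -0.7]
width: 55.7
grasp_force: 30.0
```

Call:
{"api": "move_arm", "payload": {
  "steps": [
    [[0, 0, 0.08], 0, 1],
    [[0, 0, 0.1], 0, 1],
    [[0, 0, 0], 0, 1]
  ]
}}

```text
t: 27.6
ee_pos: [632.5, -45.6, 125.2]
orientation: [3.12, -0.364, -0.001]
ft_force: [-0.5, 0.0, -0.8]
width: 55.2
grasp_force: 30.0
```

Call:
{"api": "move_arm", "payload": {
  "steps": [
    [[0.01, 0, 0.1], 0, 1],
    [[0.02, 0, 0.1], 0, 1],
    [[0.02, 0, 0.1], 0, 1],
    [[0, 0, 0], 0, 1]
  ]
}}

```text
t: 27.93
ee_pos: [633.8, -45.9, 117.5]
orientation: [3.12, -0.364, -0.001]
ft_force: [0.0, 0.2, 0.2]
width: 55.2
grasp_force: 30.0
```

Call:
{"api": "move_arm", "payload": {
  "steps": [
    [[0.03, 0, 0.1], 0, 1],
    [[0.03, 0, 0.1], 0, 1],
    [[0.04, 0, 0.1], 0, 1],
    [[0, 0, 0], 0, 1]
  ]
}}

```text
t: 28.27
ee_pos: [636.3, -46.5, 110.1]
orientation: [3.12, -0.364, -0.001]
ft_force: [0.1, -1.1, -0.8]
width: 55.3
grasp_force: 30.0
```

Call:
{"api": "move_arm", "payload": {
  "steps": [
    [[0.06, 0, 0.1], 0, 1],
    [[0.06, 0, 0.1], 0, 1],
    [[0, 0, 0], 0, 1]
  ]
}}

```text
t: 28.52
ee_pos: [639.1, -47.2, 105.0]
orientation: [-3.12, 0.364, 0.002]
ft_force: [-0.1, -0.4, -0.8]
width: 55.3
grasp_force: 30.0
```

Call:
{"api": "move_arm", "payload": {
  "steps": [
    [[0.06, 0, 0.1], 0, 1],
    [[0.06, 0, 0.1], 0, 1],
    [[0, 0, 0], 0, 1]
  ]
}}

```text
t: 28.77
ee_pos: [640.7, -47.6, 99.4]
orientation: [-3.12, 0.364, 0.006]
ft_force: [-3.9, 1.0, -3.7]
width: 55.4
grasp_force: 30.0
```

Call:
{"api": "move_arm", "payload": {
  "steps": [
    [[0.02, 0, 0.08], 0, 1],
    [[0, 0, 0], 0, 1],
    [[0, 0, 0], 0, 0.2],
    [[0, 0, 0], 0, 0],
    [[0, 0, 0], 0, 0],
    [[0, 0, 0], 0, 0],
    [[0, 0, -0.4], 0, 0],
    [[0, 0, -0.5], 0, 0],
    [[0, 0, -0.3], 0, 0.66],
    [[0, 0, 0], 0, 0.66],
    [[0, 0, 0], 0, 0.66],
    [[0, 0, 0], 0, 0.66]
  ]
}}

```text
t: 29.77
ee_pos: [642.7, -48.0, 128.9]
orientation: [-3.12, 0.364, -0.001]
ft_force: [0.8, 0.5, -0.4]
width: 64.5
grasp_force: 0.0
```

Run:
```python
from rack import *
seated("y",29,1)
go(W(-15,0,100),turn=-13.3)
```

```text
seen bbox (202, 160, 22, 21) area 325.5 | model bbox (200, 157, 23, 22) area 360.2
t 29.82 tcp [642.5 -48.  128.5] rack [-11.    1.2 128.5] heading -13.3 tilt 0.02 F [ 0.6  0.2 -0.2] w 60.8 gf 0.0
turn units -0.0
-> [638.4 -48.2 100. ] tool units [-0.16  0.05  1.14]
```

Call:
{"api": "move_arm", "payload": {
  "steps": [
    [[-0.14, 0.05, 0], 0, 0.66],
    [[-0.14, 0, 0], 0, 0.66],
    [[0, 0, 0], 0, 0.66],
    [[0, 0, 0.2], 0, 0.66],
    [[0, 0, 0.3], 0, 0.66],
    [[0, 0, 0.3], 0, 0.66],
    [[0, 0, 0.2], 0, 0.66],
    [[0, 0, 0.12], 0, 0.66],
    [[0, 0, 0.04], 0, 0.66],
    [[0, 0, 0], 0, 0.66]
  ]
}}

```text
t: 30.65
ee_pos: [635.5, -47.6, 99.1]
orientation: [3.12, -0.364, -0.001]
ft_force: [-0.1, 0.0, -0.6]
width: 29.8
grasp_force: 0.0
```

Call:
{"api": "move_arm", "payload": {
  "steps": [
    [[0, 0, 0.04], 0, 0.66],
    [[0, 0, 0.04], 0, 0.66],
    [[0, 0, 0], 0, 0.66]
  ]
}}

```text
t: 30.9
ee_pos: [635.8, -47.7, 97.8]
orientation: [3.12, -0.364, 0.0]
ft_force: [-1.1, 0.6, -0.2]
width: 29.9
grasp_force: 0.0
```

Call:
{"api": "move_arm", "payload": {
  "steps": [
    [[0, 0, 0.04], 0, 0.66],
    [[0, 0, 0.04], 0, 0.66],
    [[0, 0, 0], 0, 0.66]
  ]
}}

```text
t: 31.15
ee_pos: [635.6, -47.6, 95.6]
orientation: [-3.12, 0.364, 0.0]
ft_force: [-0.3, 0.1, 0.4]
width: 29.6
grasp_force: 0.0
```

Call:
{"api": "move_arm", "payload": {
  "steps": [
    [[0, 0, 0.04], 0, 0.66],
    [[0, 0, 0.04], 0, 0.66],
    [[0, 0, 0], 0, 0.66]
  ]
}}

```text
t: 31.4
ee_pos: [635.9, -47.6, 94.1]
orientation: [-3.12, 0.364, -0.0]
ft_force: [-2.7, 0.3, 4.1]
width: 29.6
grasp_force: 2.6
```

Call:
{"api": "move_arm", "payload": {
  "steps": [
    [[0, 0, 0.04], 0, 0.66],
    [[0, 0, 0.04], 0, 0.66],
    [[0, 0, 0], 0, 0.66]
  ]
}}

```text
t: 31.65
ee_pos: [636.0, -47.6, 93.6]
orientation: [-3.12, 0.364, -0.001]
ft_force: [-4.8, 0.8, 15.7]
width: 30.0
grasp_force: 8.4
```

Call:
{"api": "move_arm", "payload": {
  "steps": [
    [[0, 0, 0.04], 0, 0.66],
    [[0, 0, 0.04], 0, 0.66],
    [[0, 0, 0], 0, 0.66]
  ]
}}

```text
t: 31.9
ee_pos: [636.1, -47.6, 93.2]
orientation: [-3.12, 0.364, -0.002]
ft_force: [-11.2, 1.8, 29.5]
width: 29.6
grasp_force: 14.6
```

Call:
{"api": "move_arm", "payload": {
  "steps": [
    [[0, 0, -0.03], 0, 0.66],
    [[0, 0, 0], 0, 0.66],
    [[0, 0, 0], 0, 0.66],
    [[0, 0, 0], 0, 0.66]
  ]
}}

```text
t: 32.23
ee_pos: [636.1, -47.6, 93.4]
orientation: [-3.12, 0.364, -0.002]
ft_force: [-8.4, 2.0, 24.2]
width: 29.9
grasp_force: 12.6
```

Call:
{"api": "move_arm", "payload": {
  "steps": [
    [[0, 0, -0.5], 0, 0.66],
    [[0, 0, -1], 0, 0.66],
    [[0, 0, -1], 0, 0.3],
    [[0, 0, -1], 0, 0],
    [[0, 0, -0.1], 0, 0],
    [[0, 0, 0], 0, 0]
  ]
}}

```text
t: 32.73
ee_pos: [636.9, -47.8, 182.4]
orientation: [-3.12, 0.364, -0.006]
ft_force: [-0.0, -1.2, -0.3]
width: 53.1
grasp_force: 0.0
```

Run:
```python
from rack import *
seated("y",29,1);seated("g",33,0)
print(disc(cal("side"),"r",(425,235),25))
go((424.5,235.6,120),(424.5,235.6,3),turn=-13.3)
```

```text
seen bbox (202, 160, 22, 20) area 316.5 | model bbox (200, 157, 23, 22) area 360.2
seen bbox (165, 246, 20, 13) area 189.5 | model bbox (198, 158, 26, 24) area 454.6
(array([423.43686117, 235.66978255]), 0.7929846081389214)
t 32.88 tcp [634.7 -47.6 179. ] rack [-18.7  -0.2 179. ] heading -13.3 tilt 0.13 F [-1.5  0.  -0.3] w 65.2 gf 0.0
turn units -0.0
-> [424.5 235.6 120. ] tool units [-10.79  -9.09   2.36]
-> [424.5 235.6   3. ] tool units [0.   0.   4.68]
```

Call:
{"api": "move_arm", "payload": {
  "steps": [
    [[-0.98, -0.83, 0], 0, 0],
    [[-0.98, -0.83, 0], 0, 0],
    [[-0.98, -0.83, 0], 0, 0],
    [[-0.98, -0.83, 0], 0, 0],
    [[-0.98, -0.83, 0], 0, 0],
    [[-0.98, -0.83, 0], 0, 0],
    [[-0.98, -0.83, 0], 0, 0],
    [[-0.98, -0.82, 0.6], 0, 0],
    [[-0.98, -0.82, 0.6], 0, 0],
    [[-0.98, -0.82, 0.6], 0, 0],
    [[-0.99, -0.82, 0.6], 0, 0],
    [[0, 0, 1], 0, 0],
    [[0, 0, 1], 0, 0],
    [[0, 0, 1], 0, 0],
    [[0, 0, 1], 0, 0],
    [[0, 0, 0.35], 0, 0],
    [[0, 0, 0], 0, 0],
    [[0, 0, 0], 0, 0],
    [[0, 0, 0], 0, 0]
  ]
}}

```text
t: 34.47
ee_pos: [425.9, 235.7, 12.4]
orientation: [-3.12, 0.364, -0.001]
ft_force: [0.1, -0.0, -0.2]
width: 87.7
grasp_force: 0.0
```

Run:
```python
from rack import *
go((424.5,235.6,3),turn=-13.3)
```

```text
t 34.47 tcp [425.9 235.7  12.4] rack [-287.1  227.5   12.4] heading -13.3 tilt 0.05 F [ 0.1 -0.  -0.2] w 87.7 gf 0.0
turn units -0.0
-> [424.5 235.6   3. ] tool units [-0.05  0.02  0.37]
```

Call:
{"api": "move_arm", "payload": {
  "steps": [
    [[-0.05, 0, 0.2], 0, 0.2],
    [[0, 0, 0.17], 0, 0.3],
    [[0, 0, 0], 0, 0.3],
    [[0, 0, 0], 0, 0.3],
    [[0, 0, 0], 0, 1],
    [[0, 0, 0], 0, 1],
    [[0, 0, 0], 0, 1],
    [[0, 0, 0], 0, 1],
    [[0, 0, 0], 0, 1],
    [[0, 0, 0], 0, 1]
  ]
}}

```text
t: 35.3
ee_pos: [424.4, 236.0, 2.6]
orientation: [-3.12, 0.364, -0.0]
ft_force: [-0.1, -1.1, 2.7]
width: 47.3
grasp_force: 30.0
```

Call:
{"api": "move_arm", "payload": {
  "steps": [
    [[0, 0, -0.5], 0, 1],
    [[0, 0, -1], 0, 1],
    [[0, 0, -1], 0, 1],
    [[0, 0, -1], 0, 1],
    [[0, 0, -1], 0, 1],
    [[0, 0, -1], 0, 1],
    [[0, 0, -0.6], 0, 1]
  ]
}}

```text
t: 35.88
ee_pos: [424.8, 236.2, 157.2]
orientation: [-3.119, 0.364, -0.003]
ft_force: [1.6, -0.5, -0.4]
width: 47.9
grasp_force: 30.0
```

Run:
```python
from rack import *
go(W(-44,42,155),turn=-13.3)
```

```text
t 35.88 tcp [424.8 236.2 157.2] rack [-288.3  227.7  157.2] heading -13.3 tilt 0.14 F [ 1.6 -0.5 -0.4] w 47.9 gf 30.0
turn units 0.0
-> [619.8  -0.7 155. ] tool units [9.77 7.43 0.09]
```

Call:
{"api": "move_arm", "payload": {
  "steps": [
    [[0.97, 0.7, 0], 0, 1],
    [[0.97, 0.7, 0], 0, 1],
    [[0.97, 0.7, 0], 0, 1],
    [[0.97, 0.71, 0], 0, 1],
    [[0.97, 0.71, 0], 0, 1],
    [[0.97, 0.71, 0], 0, 1],
    [[0.97, 0.71, 0], 0, 1],
    [[0.97, 0.71, 0], 0, 1],
    [[0.97, 0.71, 0], 0, 1],
    [[0.96, 0.71, 0], 0, 1],
    [[0, 0, 0], 0, 1],
    [[0, 0, 0.8], 0, 1],
    [[0, 0, 0.8], 0, 1],
    [[0, 0, 0.8], 0, 1],
    [[0, 0, 0.6], 0, 1],
    [[0, 0, 0.3], 0, 1],
    [[0, 0, 0], 0, 1],
    [[0, 0, 0], 0, 1]
  ]
}}

```text
t: 37.38
ee_pos: [619.1, 8.4, 72.4]
orientation: [3.12, -0.364, -0.001]
ft_force: [-0.2, -0.7, -0.1]
width: 47.4
grasp_force: 30.0
```

Run:
```python
from rack import *
go(W(-46,51,56),turn=-13.3)
fitheld("r",25,lambda k:k[:,0].min()+3,off=3)
```

```text
t 37.38 tcp [619.1   8.4  72.4] rack [-46.8  50.7  72.4] heading -13.3 tilt 0.04 F [-0.2 -0.7 -0.1] w 47.4 gf 30.0
turn units 0.0
-> [620.    8.5  56. ] tool units [ 0.03 -0.01  0.66]
n 10 dx,dz(,tilt) [ 0.4 -4.1] rms 0.37
```

Call:
{"api": "move_arm", "payload": {
  "steps": [
    [[0, 0, 0.2], 0, 1],
    [[0, 0, 0.12], 0, 1],
    [[0, 0, 0.08], 0, 1],
    [[0, 0, 0], 0, 1]
  ]
}}

```text
t: 37.77
ee_pos: [619.1, 8.1, 62.3]
orientation: [3.12, -0.364, -0.0]
ft_force: [0.1, 0.7, -0.5]
width: 47.7
grasp_force: 30.0
```

Call:
{"api": "move_arm", "payload": {
  "steps": [
    [[0, 0, 0.08], 0, 1],
    [[0, 0, 0.08], 0, 1],
    [[0, 0, 0.06], 0, 1],
    [[0, 0, 0], 0, 1],
    [[0, 0, 0], 0, 1]
  ]
}}

```text
t: 38.18
ee_pos: [619.9, 8.4, 57.7]
orientation: [-3.12, 0.364, -0.002]
ft_force: [-1.5, 1.5, 6.6]
width: 47.8
grasp_force: 30.0
```

Call:
{"api": "move_arm", "payload": {
  "steps": [
    [[0, 0, -0.5], 0, 1],
    [[0, 0, -1], 0, 1],
    [[0, 0, -1], 0, 1],
    [[0, 0, -1], 0, 1],
    [[0, 0, -0.5], 0, 1],
    [[0, 0, 0], 0, 1],
    [[0, 0, 0], 0, 1]
  ]
}}

```text
t: 38.77
ee_pos: [619.4, 8.1, 157.3]
orientation: [-3.12, 0.364, -0.002]
ft_force: [-0.8, -0.4, -0.3]
width: 47.6
grasp_force: 30.0
```

Run:
```python
from rack import *
for th in(0,5,10,15,20): fitheld("r",25,lambda k:k[:,0].min()+3,off=3,tilt=th)
go(W(-22,1,152),turn=-13.3)
```

```text
n 8 dx,dz(,tilt) [ 0.3 -2. ] rms 0.47
n 9 dx,dz(,tilt) [ 1.7 -0.7] rms 0.89
n 8 dx,dz(,tilt) [2.5 0. ] rms 1.33
n 6 dx,dz(,tilt) [ 1.8 -0.7] rms 1.71
n 7 dx,dz(,tilt) [3.3 0.3] rms 1.96
t 39.02 tcp [618.4   8.1 155.3] rack [-47.4  50.3 155.3] heading -13.3 tilt 0.16 F [-0.4  0.2 -0.5] w 47.4 gf 30.0
turn units 0.0
-> [631.8 -45.7 152. ] tool units [1.02 1.97 0.13]
```

Call:
{"api": "move_arm", "payload": {
  "steps": [
    [[0.16, -0.22, 0], 0, 1],
    [[0, 0, 0.8], 0, 1],
    [[0, 0, 1], 0, 1],
    [[0, 0, 1], 0, 1],
    [[0, 0, 0.6], 0, 1],
    [[0, 0, 0.1], 0, 1],
    [[0, 0, 0.08], 0, 1],
    [[0, 0, 0.08], 0, 1],
    [[0, 0, 0.08], 0, 1],
    [[0, 0, 0.08], 0, 1],
    [[0, 0, 0], 0, 1]
  ]
}}

```text
t: 39.93
ee_pos: [624.8, 12.6, 62.0]
orientation: [-3.12, 0.364, -0.002]
ft_force: [-0.1, -0.0, -0.4]
width: 47.9
grasp_force: 30.0
```

Call:
{"api": "move_arm", "payload": {
  "steps": [
    [[0, 0, 0.06], 0, 1],
    [[0, 0, 0.05], 0, 1],
    [[0, 0, 0.04], 0, 1],
    [[0, 0, 0], 0, 1]
  ]
}}

```text
t: 40.27
ee_pos: [625.2, 12.7, 58.9]
orientation: [-3.12, 0.364, -0.003]
ft_force: [-2.5, 0.8, 7.0]
width: 47.1
grasp_force: 30.0
```

Call:
{"api": "move_arm", "payload": {
  "steps": [
    [[0, 0, -0.5], 0, 1],
    [[0, 0, -1], 0, 1],
    [[0, 0, -1], 0, 1],
    [[0, 0, -1], 0, 1],
    [[0, 0, -0.5], 0, 1],
    [[0, 0, 0], 0, 1],
    [[0, 0, 0], 0, 1]
  ]
}}

```text
t: 40.85
ee_pos: [624.6, 12.5, 158.2]
orientation: [-3.12, 0.364, -0.002]
ft_force: [-0.5, 1.0, -0.0]
width: 48.0
grasp_force: 30.0
```

Run:
```python
from rack import *
for th in(0,5,10,15,20): fitheld("r",25,lambda k:k[:,0].min()+3,off=3,tilt=th)
go(W(-22,1,152),turn=-13.3)
```

```text
n 8 dx,dz(,tilt) [ 1.  -0.4] rms 0.25
n 9 dx,dz(,tilt) [ 1.4 -1. ] rms 0.7
n 8 dx,dz(,tilt) [1.8 1.1] rms 0.35
n 7 dx,dz(,tilt) [1.6 2.6] rms 0.48
n 6 dx,dz(,tilt) [1.9 1.4] rms 0.44
t 41.1 tcp [623.5  12.6 156.1] rack [-43.4  55.8 156.1] heading -13.3 tilt 0.15 F [-0.   0.2 -0. ] w 47.6 gf 30.0
turn units -0.0
-> [631.8 -45.7 152. ] tool units [0.86 2.19 0.16]
```

Call:
{"api": "move_arm", "payload": {
  "steps": [
    [[0.25, 0.7, 0], 0, 1],
    [[0.25, 0.75, 0], 0, 1],
    [[0.25, 0.74, 0], 0, 1],
    [[0, 0, 0.3], 0, 1],
    [[0, 0, 0.25], 0, 1],
    [[0, 0, 0], 0, 1],
    [[0, 0, 0], 0, 1]
  ]
}}

```text
t: 41.68
ee_pos: [629.2, -44.2, 142.6]
orientation: [-3.12, 0.363, 0.004]
ft_force: [-0.3, -0.7, -0.6]
width: 47.5
grasp_force: 30.0
```

Run:
```python
from rack import *
for th in(0,5,10,15): fitheld("r",25,lambda k:k[:,0].min()+3,off=0,tilt=th)
go(W(-24.5,1,134),turn=-13.3)
```

```text
n 8 dx,dz(,tilt) [-7.3  0. ] rms 0.78
n 9 dx,dz(,tilt) [-1.4  0. ] rms 0.97
n 8 dx,dz(,tilt) [-0.8  0. ] rms 1.06
n 7 dx,dz(,tilt) [0. 0.] rms 0.54
t 41.88 tcp [630.2 -44.4 144.1] rack [-23.9   1.9 144.1] heading -13.3 tilt 0.01 F [-0.  -0.7 -0.4] w 47.5 gf 30.0
turn units 0.01
-> [629.4 -45.1 134. ] tool units [-0.03  0.04  0.4 ]
```

Call:
{"api": "move_arm", "payload": {
  "steps": [
    [[0, 0.03, 0.2], 0, 1],
    [[0, 0, 0.15], 0, 1],
    [[0, 0, 0.08], 0, 1],
    [[0, 0, 0.06], 0, 1],
    [[0, 0, 0], 0, 1]
  ]
}}

```text
t: 42.3
ee_pos: [629.7, -45.7, 131.2]
orientation: [-3.12, 0.364, 0.001]
ft_force: [0.1, 0.3, -0.6]
width: 48.0
grasp_force: 30.0
```

Call:
{"api": "move_arm", "payload": {
  "steps": [
    [[0, 0, 0.06], 0, 1],
    [[0, 0, 0.06], 0, 1],
    [[0, 0, 0], 0, 1]
  ]
}}

```text
t: 42.55
ee_pos: [629.8, -45.8, 128.4]
orientation: [3.12, -0.364, -0.001]
ft_force: [0.0, 0.4, -0.3]
width: 47.9
grasp_force: 30.0
```

Call:
{"api": "move_arm", "payload": {
  "steps": [
    [[0, 0, 0.06], 0, 1],
    [[0, 0, 0.06], 0, 1],
    [[0, 0, 0], 0, 1]
  ]
}}

```text
t: 42.8
ee_pos: [629.8, -45.8, 125.4]
orientation: [-3.12, 0.364, 0.001]
ft_force: [0.3, -0.0, -0.2]
width: 47.6
grasp_force: 30.0
```

Call:
{"api": "move_arm", "payload": {
  "steps": [
    [[0.01, 0, 0.06], 0, 1],
    [[0.01, 0, 0.06], 0, 1],
    [[0, 0, 0], 0, 1]
  ]
}}

```text
t: 43.05
ee_pos: [630.3, -45.9, 122.3]
orientation: [-3.12, 0.364, 0.001]
ft_force: [-1.2, 0.1, -0.5]
width: 47.7
grasp_force: 30.0
```

Call:
{"api": "move_arm", "payload": {
  "steps": [
    [[0.02, 0, 0.08], 0, 1],
    [[0.02, 0, 0.08], 0, 1],
    [[0, 0, 0], 0, 1]
  ]
}}

```text
t: 43.3
ee_pos: [631.3, -46.1, 118.2]
orientation: [3.12, -0.364, -0.001]
ft_force: [0.3, -0.2, -1.0]
width: 47.5
grasp_force: 30.0
```

Call:
{"api": "move_arm", "payload": {
  "steps": [
    [[0.02, 0, 0.08], 0, 1],
    [[0.02, 0, 0.08], 0, 1],
    [[0.02, 0, 0.08], 0, 1],
    [[0, 0, 0], 0, 1]
  ]
}}

```text
t: 43.63
ee_pos: [632.7, -46.4, 112.2]
orientation: [-3.12, 0.364, 0.001]
ft_force: [0.0, 0.0, -1.2]
width: 47.6
grasp_force: 30.0
```

Call:
{"api": "move_arm", "payload": {
  "steps": [
    [[0.05, 0, 0.08], 0, 1],
    [[0.05, 0, 0.08], 0, 1],
    [[0, 0, 0], 0, 1]
  ]
}}

```text
t: 43.88
ee_pos: [635.4, -47.1, 108.3]
orientation: [3.12, -0.364, -0.0]
ft_force: [0.0, 0.6, -1.0]
width: 47.5
grasp_force: 30.0
```

Call:
{"api": "move_arm", "payload": {
  "steps": [
    [[0.06, 0, 0.08], 0, 1],
    [[0.06, 0, 0.08], 0, 1],
    [[0, 0, 0], 0, 1]
  ]
}}

```text
t: 44.13
ee_pos: [638.0, -47.7, 104.7]
orientation: [-3.12, 0.364, 0.001]
ft_force: [-3.5, 0.6, 3.8]
width: 47.7
grasp_force: 30.0
```

Call:
{"api": "move_arm", "payload": {
  "steps": [
    [[0.03, 0, 0.06], 0, 1],
    [[0, 0, 0], 0, 1]
  ]
}}

```text
t: 44.3
ee_pos: [638.4, -47.7, 103.6]
orientation: [-3.12, 0.364, 0.002]
ft_force: [-4.4, 0.8, 6.7]
width: 47.8
grasp_force: 30.0
```

Call:
{"api": "move_arm", "payload": {
  "steps": [
    [[0, 0, 0], 0, 0.3],
    [[0, 0, 0], 0, 0.1],
    [[0, 0, 0], 0, 0],
    [[0, 0, 0], 0, 0],
    [[0, 0, -0.4], 0, 0],
    [[0, 0, -0.5], 0, 0],
    [[0, 0, -0.3], 0, 0.66],
    [[0, 0, 0], 0, 0.66],
    [[0, 0, 0], 0, 0.66],
    [[0, 0, 0], 0, 0.66],
    [[0, 0, 0], 0, 0.66],
    [[0, 0, 0], 0, 0.66]
  ]
}}

```text
t: 45.3
ee_pos: [638.6, -47.9, 132.7]
orientation: [3.12, -0.364, -0.001]
ft_force: [-1.1, -0.1, -0.2]
width: 50.8
grasp_force: 0.0
```

Run:
```python
from rack import *
seated("r",25,2);seated("y",29,1)
go(W(-23,0,106),turn=-13.3)
```

```text
seen bbox (206, 160, 18, 16) area 201.5 | model bbox (203, 156, 20, 20) area 276.1
seen bbox (202, 163, 21, 17) area 190.5 | model bbox (200, 157, 23, 22) area 360.2
t 45.4 tcp [638.7 -47.8 132.8] rack [-14.8   0.5 132.8] heading -13.3 tilt 0.04 F [ 0.3  0.2 -0.2] w 43.3 gf 0.0
turn units 0.0
-> [630.6 -46.4 106. ] tool units [-0.33  0.02  1.07]
```

Call:
{"api": "move_arm", "payload": {
  "steps": [
    [[-0.22, 0.02, 0], 0, 0.66],
    [[-0.23, 0, 0], 0, 0.66],
    [[0, 0, 0], 0, 0.66],
    [[0, 0, 0.2], 0, 0.66],
    [[0, 0, 0.3], 0, 0.66],
    [[0, 0, 0.3], 0, 0.66],
    [[0, 0, 0.2], 0, 0.66],
    [[0, 0, 0.04], 0, 0.66],
    [[0, 0, 0], 0, 0.66]
  ]
}}

```text
t: 46.15
ee_pos: [627.4, -45.8, 106.2]
orientation: [3.12, -0.364, -0.002]
ft_force: [-1.0, 0.4, 0.1]
width: 30.0
grasp_force: 0.0
```

Call:
{"api": "move_arm", "payload": {
  "steps": [
    [[0, 0, 0.04], 0, 0.66],
    [[0, 0, 0.04], 0, 0.66],
    [[0, 0, 0], 0, 0.66]
  ]
}}

```text
t: 46.4
ee_pos: [628.0, -45.8, 105.2]
orientation: [-3.12, 0.364, -0.0]
ft_force: [-0.3, -0.7, 0.6]
width: 29.8
grasp_force: 0.0
```

Call:
{"api": "move_arm", "payload": {
  "steps": [
    [[0, 0, 0.04], 0, 0.66],
    [[0, 0, 0.04], 0, 0.66],
    [[0, 0, 0], 0, 0.66]
  ]
}}

```text
t: 46.65
ee_pos: [627.8, -45.8, 103.1]
orientation: [-3.12, 0.364, 0.0]
ft_force: [0.4, 0.1, -0.2]
width: 30.0
grasp_force: 0.0
```

Call:
{"api": "move_arm", "payload": {
  "steps": [
    [[0, 0, 0.04], 0, 0.66],
    [[0, 0, 0.03], 0, 0.66],
    [[0, 0, 0], 0, 0.66]
  ]
}}

```text
t: 46.9
ee_pos: [627.8, -45.8, 101.3]
orientation: [3.12, -0.364, -0.0]
ft_force: [-0.7, -0.6, -0.0]
width: 29.9
grasp_force: 0.0
```

Call:
{"api": "move_arm", "payload": {
  "steps": [
    [[0, 0, 0.04], 0, 0.66],
    [[0, 0, 0.03], 0, 0.66],
    [[0, 0, 0], 0, 0.66]
  ]
}}

```text
t: 47.15
ee_pos: [628.0, -45.8, 99.8]
orientation: [-3.12, 0.364, -0.001]
ft_force: [-0.5, -0.6, 1.3]
width: 30.0
grasp_force: 0.8
```

Call:
{"api": "move_arm", "payload": {
  "steps": [
    [[0, 0, 0.04], 0, 0.66],
    [[0, 0, 0.03], 0, 0.66],
    [[0, 0, 0], 0, 0.66]
  ]
}}

```text
t: 47.4
ee_pos: [628.3, -45.8, 99.2]
orientation: [-3.12, 0.364, -0.002]
ft_force: [-3.4, 0.7, 10.2]
width: 29.9
grasp_force: 5.4
```

Call:
{"api": "move_arm", "payload": {
  "steps": [
    [[0, 0, 0.04], 0, 0.66],
    [[0, 0, 0.03], 0, 0.66],
    [[0, 0, 0], 0, 0.66]
  ]
}}

```text
t: 47.65
ee_pos: [628.5, -45.9, 98.9]
orientation: [3.12, -0.364, 0.002]
ft_force: [-8.2, 0.3, 22.0]
width: 30.1
grasp_force: 11.1
```

Call:
{"api": "move_arm", "payload": {
  "steps": [
    [[0, 0, 0.02], 0, 0.66],
    [[0, 0, 0], 0, 0.66],
    [[0, 0, 0], 0, 0.66],
    [[0, 0, 0], 0, 0.66]
  ]
}}

```text
t: 47.98
ee_pos: [628.5, -45.9, 98.9]
orientation: [3.12, -0.364, 0.003]
ft_force: [-8.9, 1.0, 24.7]
width: 29.9
grasp_force: 12.6
```

Call:
{"api": "move_arm", "payload": {
  "steps": [
    [[0, 0, -0.4], 0, 0.66],
    [[0, 0, -1], 0, 0.66],
    [[0, 0, -1], 0, 0.66],
    [[0, 0, -1], 0, 0.66],
    [[0, 0, 0], 0, 0.66],
    [[0, 0, 0], 0, 0.66],
    [[0, 0, 0], 0, 0.66]
  ]
}}

```text
t: 48.57
ee_pos: [627.3, -45.7, 180.0]
orientation: [3.12, -0.364, -0.001]
ft_force: [-0.2, 0.8, -0.4]
width: 29.8
grasp_force: 0.0
```

Run:
```python
from rack import *
seated("r",25,2);seated("y",29,1);go()
S=cal("side")
for n,z in(("paint_tin",0),("screwdriver",0),("spanner",0)): print(n,[(np.round(d["rect"]).tolist(),round(d["p"],2)) for d in cams.boxes_of("side",n)][:2])
for th,h in(("r",25),("y",29),("g",33)):
    m=mask(S,th)[145:195,190:235];ys,xs=np.nonzero(m);print(th,(xs.mean()+190).round(1),(ys.mean()+145).round(1),len(xs))
```

```text
seen bbox (206, 160, 18, 16) area 193.5 | model bbox (203, 156, 20, 20) area 276.1
seen bbox (202, 164, 22, 16) area 191.0 | model bbox (200, 157, 23, 22) area 360.2
t 48.67 tcp [626.9 -45.7 179.2] rack [-26.8  -0.2 179.2] heading -13.3 tilt 0.15 F [-0.6  0.   0.8] w 30.0 gf 0.0
paint_tin [([277.0, 141.0, 30.0, 39.0], 0.96)]
screwdriver [([286.0, 228.0, 84.0, 29.0], 0.84)]
spanner [([331.0, 168.0, 40.0, 34.0], 0.69)]
r 214.0 168.1 168
y 210.3 174.2 91
g 207.8 178.1 44
```

```bash
python3 -c "
from workcell import ctrl
print(ctrl.close_job())"
```

```text
the job is handed in; nothing more can be done
None
```

The job is handed in at about 49 s: green, yellow and red discs are on the hook in that order and each was pressed at about 23–32 N, with all contact heights matching a fully nested stack; no verdict was returned.

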